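# Load the UV curing drawer with freshly glazed smartwatches

### The arm

A 6-joint arm with a two-finger parallel gripper is mounted at the origin on the work surface. World frame = base frame: x ahead of the robot, y to its left, z up, the work surface at z = 0. Lengths are in m, angles in rad, forces in N, time in s.
With the tool pointing down it reaches from about 0.35 to 0.85 m from the base axis. Payload 8.1 kg.
Tool frame: the origin (TCP) lies between the finger pads; the fingertips stand 25 mm ahead of it and the grasp point (between the pads) lies 6 mm ahead of it; z points along the fingers, y is the line along which they close (so a half turn about z gives the same grasp; the last joint's range is limited). The gripper opens to 93 mm and grips with 3 to 60 N. Pads are 15 mm wide; open, the fingers measure 128 mm over their backs; the gripper's body (75 mm by 188 mm) begins 65 mm behind the grasp point.
Start: joints at [-1.233, 0.13, 1.488, -0, 1.523, -0.085], TCP at [0.246, -0.547, 0.213] pointing down, gripper open.
Joint ranges: [-2.96, 2.96], [-0.89, 2.26], [0.02, 2.5], [-1.34, 4.48], [0, 2.73], [-2.66, 2.66]. Speed limits (rad/s): [2.39, 2.39, 2.79, 3.14, 3.14, 3.14].

### API

Orientations are given as a rotation vector (axis times angle).
In Python, from plant import robot gives the robot as it stands.
- The arm moves only by the tool arm_command, never from a script. Its argument "increments" is text: rows parted by semicolons, each of 5 numbers parted by spaces: the closure, from 0 (fully open) to 1 (shut), then the shift along the tool's x, y, z in mm, then the turn about the tool's z in rad. A call has 1 to 5 rows; each row is the pose to reach, as a shift and turn from the pose commanded when the call began, along the tool's axes at that moment; what a row does not reach only later rows make up. A row lasts 1/10 s, in which the tool goes at most 50 mm and 8.59 degrees, less where a joint would pass 70% of its speed; a pose out of reach is approached as far as the arm can. A call with a gripper value outside its range is refused whole. The fingers move at their own pace and stop on an object; "grip_force" is the grip in N (left out, the last holds). Time passes only in rows, so rows that repeat a pose let the fingers close. It gives the time, the measured TCP pose, the force, the opening and the grip force at its end, in the units of the state.
- robot.read_state(): the state, without advancing time (a new reading comes with each control period).
- robot.read_camera(name): name is "side" or "top"; returns the picture (400x640x3 uint8, blue, green, red); there is no depth.
- robot.camera_model(name): a dict with "fx", "fy", "cx", "cy" (pixels), "eye" and "rotation" of the camera in the world. Camera axes: x right, y down, z forward; pixel columns grow to the right and rows downward; lengths in m; the calibration is good to about 2 mm. A picture is of the moment at which its call begins. camera_model takes no time and is no camera call.
- robot.close_job(): hands the job in; it is judged then, once.
The state is a dict: "t": time; "q": joint angles; "dq": joint speeds; "joint_torque": joint torques, N m; "tool_pos": TCP position; "orientation": TCP orientation; "force": force on the tool from outside, world axes, zero at the start; "wrist_torque": the same for the moment, N m; "opening": finger opening in m; "gripper_force": force on a finger pad.
Only numpy, scipy, OpenCV 4.12 (cv2) and the standard library are available. Lean on these libraries where they do the work, as an engineer would, in place of code of your own. Each camera call takes 0.05 s, during which the arm holds its last target. There are 200 camera calls.

### The job

First move the paste tubs that stand in the drawer's way onto the round steel plate, upright. Then pull the curing box's drawer right out and lay every watch from the mat in it, glass up and flat on its floor, gripping them lightly, with no more than 10 N, because the glass is freshly bonded. Shut the drawer fully without slamming it (slower than 0.25 m/s), then press the start button, and leave the other things on the bench alone.

Things in the scene. Friction and masses are not known exactly. Their poses are not given: they have to be found in the camera images.
- curer: the UV curing box, a fixed white metal box, 220 mm deep (x), 280 mm wide (y), 75 mm high; origin at the centre of its underside; its x axis points away from the robot, its front face with the drawer is 110 mm from the origin on the -x side. The start button is on its top
- drawer (a joint): how far the box's drawer is out, m: 0 shut, 0.14 fully out; it slides along the box's -x axis, with about 1.5 N of friction, and stays where it is left
- tray (a point): centre of the drawer's flat floor, 14 mm above the table, moving with the drawer (axes as the box's). The floor inside reaches from -68 mm (the front panel, 67 mm high) to +120 mm in x, and 125 mm either way in y; the side walls are 22 mm high. With the drawer fully out, the part from -68 to +68 mm in x is clear of the box
- handle (a point): centre of the drawer's handle, a straight steel bar 90 mm long (along the box's y) and 10 by 10 mm in section, 55 mm above the table, moving with the drawer; its inner side is 28 mm clear of the drawer's 60 mm tall front panel, and it is held by a stub 41 mm either side of the centre
- start_top (a point): centre of the top of the grey round start button, 26 mm diameter, on the box's top; pressed straight down, travel 6 mm, sprung, about 5 N to push fully down
- start (a joint): how far the start button is pressed, m: 0 up, 0.006 fully down
- mat: the terracotta silicone repair mat, fixed, 220 by 220 by 3 mm, on which the watches lie at the start; origin at the centre of its underside
- plate: the round dark-grey steel plate, fixed, 190 mm diameter, 3 mm thick, beside the box on the side away from the mat; origin at the centre of its underside
- watch1: a smartwatch without its strap, glass face up: a flat rounded block 44 mm along its x, 38 mm along its y, 12 mm thick, about 45 g, aluminium with a black glass face and a small crown on its +y side; origin at the centre of its underside, z up through the glass. May be absent
- watch2: a smartwatch without its strap, glass face up: a flat rounded block 44 mm along its x, 38 mm along its y, 12 mm thick, about 45 g, aluminium with a black glass face and a small crown on its +y side; origin at the centre of its underside, z up through the glass. May be absent
- watch3: a smartwatch without its strap, glass face up: a flat rounded block 44 mm along its x, 38 mm along its y, 12 mm thick, about 45 g, aluminium with a black glass face and a small crown on its +y side; origin at the centre of its underside, z up through the glass. May be absent
- watch4: a smartwatch without its strap, glass face up: a flat rounded block 44 mm along its x, 38 mm along its y, 12 mm thick, about 45 g, aluminium with a black glass face and a small crown on its +y side; origin at the centre of its underside, z up through the glass. May be absent
- jar1: a squat round tub of solder paste, white with a black cap, 49 mm diameter, 37 mm high, about 110 g; origin at the centre of its underside. May be absent
- jar2: a squat round tub of solder paste, white with a black cap, 49 mm diameter, 37 mm high, about 110 g; origin at the centre of its underside. May be absent
- tin: a small round steel screw tin on the mat, 24 mm diameter, 14 mm high; a bystander to be left alone; origin at the centre of its underside
- flux: a small white bottle, 34 mm diameter, 70 mm high; a bystander to be left alone; origin at the centre of its underside
- spool: a solder spool, 56 mm diameter, 34 mm high, standing on end; a bystander to be left alone; origin at the centre of its underside
Things that resemble listed ones, but are neither listed nor needed, are in the scene too. What is shaped like the watch3 but purple is not meant.

How it is judged:
By the outcome, as a careful person would: the job done as asked, in the order asked, and still so for the second after the job is handed in, with the robot touching nothing.
Of watch1, watch2, watch3, watch4 only 3 to 4 are there at a start; the rules pass over those that are not, and their reading is None.
Of jar1, jar2 only 1 to 2 are there at a start; the rules pass over those that are not, and their reading is None.
At some moment in a run one of watch1, watch2, watch3, watch4, jar1, jar2 may be knocked a few centimetres aside while the robot is not near it.
It also fails if it takes over 210 s, if anything falls off the work surface, if the arm or the gripper's body presses on something with over 40 N, if the wrist force passes 120 N, or if a joint passes its speed limit or range.

## Working session

There is one attempt and no reset: what is moved stays moved. The work goes in short steps, Python scripts to look and compute and a tool call to move; the robot and the scene stay as the last step left them, time stands still between calls to the robot, and variables do not carry over. Pictures are saved under pics/ and viewed, at most 14 in all, crops included, and the job is handed in when it is done.

Besides the shell and the picture viewer there is one more tool, called after "Emit:" as name(argument=value, ...) on one line, values as JSON. arm_command: Moves the arm, as the interface text tells. Its arguments: {"type":"object","properties":{"increments":{"type":"string"},"grip_force":{"type":"number"}},"required":["increments"]}

```bash
ls; mkdir -p pics; python3 - <<'E'
from plant import robot
import cv2
s=robot.read_state();print({k:s[k] for k in('t','tool_pos','orientation','force','opening')})
for n in('top','side'):
    im=robot.read_camera(n);cv2.imwrite(f'pics/{n}0.png',im);print(n,robot.camera_model(n))
E
```

```text
pics
{'t': 0.0, 'tool_pos': array([ 0.24602346, -0.5466033 ,  0.21188887]), 'orientation': array([-3.06983639e+00, -6.58863834e-01,  3.65994449e-04]), 'force': array([ 0.17566643,  0.58514991, -0.42160556]), 'opening': 0.0930804133463984}
top {'fx': 510.23200466838483, 'fy': 510.23200466838483, 'cx': 313.0741997116551, 'cy': 196.51585117462466, 'eye': array([ 0.3537354 , -0.00453596,  1.2754712 ]), 'rotation': array([-2.14905974,  2.1415632 , -0.15603742])}
side {'fx': 414.4621184636149, 'fy': 414.4621184636149, 'cx': 317.3722718283577, 'cy': 195.95691077402435, 'eye': array([0.07892146, 0.77619574, 0.65574871]), 'rotation': array([-0.68533072,  2.45049978, -1.38295731])}
```

View pics/top0.png

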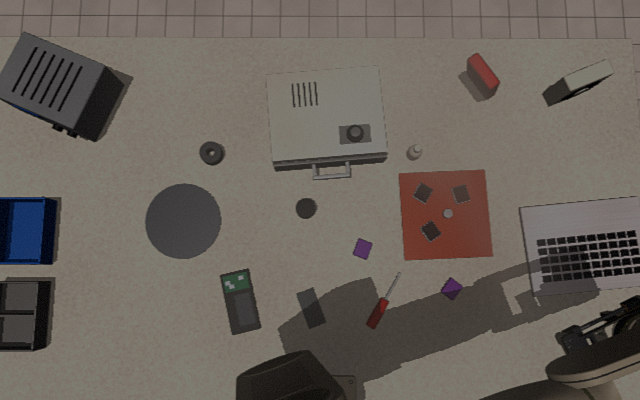

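View pics/side0.png

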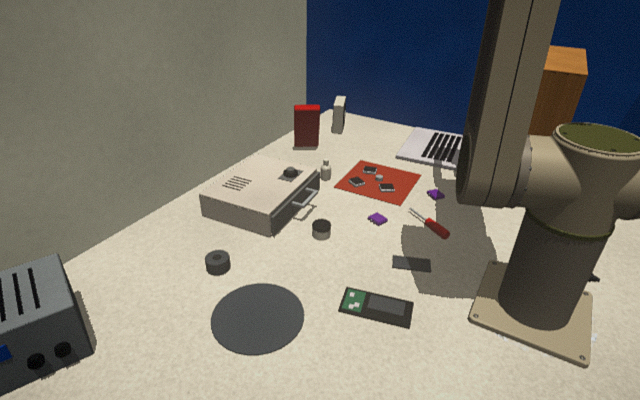

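The top view shows one jar at (306,208), in front of the handle at (331,172), with the plate at (184,220). There are three watches on the mat, at (424,193), (461,194) and (431,231). Lookalikes for a watch are the purple blocks at (363,248) and (452,289), the tin at (448,213) and the dark slab at (311,308). The spool at (211,153) could be taken for a jar. I choose the three black watches on the mat and the jar at (306,208), and will check them in a close crop.

```bash
cat > h.py <<'E'
import numpy as np, cv2, time
from scipy.spatial.transform import Rotation as R
def ray(cam,px):
    m=cam; p=np.atleast_2d(np.asarray(px,float))
    d=np.c_[(p[:,0]-m['cx'])/m['fx'],(p[:,1]-m['cy'])/m['fy'],np.ones(len(p))]
    return m['eye'],d@R.from_rotvec(m['rotation']).as_matrix().T
def plane(cam,px,z):
    e,d=ray(cam,px); return e+d*((z-e[2])/d[:,2])[:,None]
def proj(cam,P):
    c=(np.atleast_2d(P)-cam['eye'])@R.from_rotvec(cam['rotation']).as_matrix()
    return np.c_[c[:,0]/c[:,2]*cam['fx']+cam['cx'],c[:,1]/c[:,2]*cam['fy']+cam['cy']]
def blobs(mask,lo,hi):
    c,_=cv2.findContours(mask.astype(np.uint8),cv2.RETR_EXTERNAL,cv2.CHAIN_APPROX_NONE)
    return [k for k in c if lo<cv2.contourArea(k)<hi]
def rect(cam,c,z):
    "centre, size, angle (of long side) in world of a contour cast on plane z"
    P=plane(cam,c[:,0,:],z)[:,:2]
    (cx,cy),(w,h),a=cv2.minAreaRect((P*1000).astype(np.float32))
    if w<h: w,h,a=h,w,a+90
    return np.round([cx,cy,w,h,(a+90)%180-90],1)
E
python3 - <<'E'
from h import *
from plant import robot
im=cv2.imread('pics/top0.png');T=robot.camera_model('top')
g=im.max(2).astype(int);sat=g-im.min(2)
hsv=cv2.cvtColor(im,cv2.COLOR_BGR2HSV)
mat=blobs((hsv[...,1]>130)&((hsv[...,0]<12)|(hsv[...,0]>172))&(g>80),2000,20000)
for c in mat: print('mat',rect(T,c,.003),cv2.boundingRect(c))
roi=np.zeros(g.shape,bool);roi[172:258,402:490]=1
for c in blobs((g<85)&roi,60,2000): print('watch',rect(T,c,.015),cv2.boundingRect(c),cv2.contourArea(c))
roi[:]=0;roi[190:228,285:325]=1
for c in blobs((g<85)&roi,60,2000): print('jar',rect(T,c,.037),cv2.minEnclosingCircle(c))
roi[:]=0;roi[170:270,130:235]=1
for c in blobs((g<110)&roi,2000,9000): print('plate',rect(T,c,.003))
print('btn',plane(T,[(355,131)],.085),'box corners top',plane(T,[(267,75),(379,67),(387,152),(273,162)],.075))
print('handle',plane(T,[(314,178),(351,177)],.06))
cr=np.hstack([cv2.resize(im[165:265,395:495],None,fx=4,fy=4,interpolation=2),cv2.resize(im[140:240,270:370],None,fx=4,fy=4,interpolation=2)])
cv2.imwrite('pics/c1.png',cr)
E
```

```text
mat [ 496.4 -332.6  215.8  215.7    2.7] (399, 174, 93, 86)
watch [ 454.7 -292.3   43.9   38.2   34.3] (420, 220, 21, 22) 222.0
watch [ 547.5 -370.9   40.5   36.9   16.1] (452, 185, 18, 18) 192.5
watch [ 549.5 -276.4   43.1   37.1  -30.4] (413, 182, 20, 21) 208.0
jar [5.074e+02 1.390e+01 4.930e+01 4.900e+01 2.000e-01] ((305.78570556640625, 207.7857208251953), 10.654705047607422)
plate [479.9 322.3 191.  188.5 -89.8]
btn [[ 0.68820967 -0.1035764   0.085     ]] box corners top [[ 0.83246144  0.11125541  0.075     ]
 [ 0.85408284 -0.1650587   0.075     ]
 [ 0.63916782 -0.1810476   0.075     ]
 [ 0.61363633  0.09319612  0.075     ]]
handle [[ 0.57768552 -0.00542537  0.06      ]
 [ 0.58045441 -0.09500533  0.06      ]]
```

View pics/c1.png

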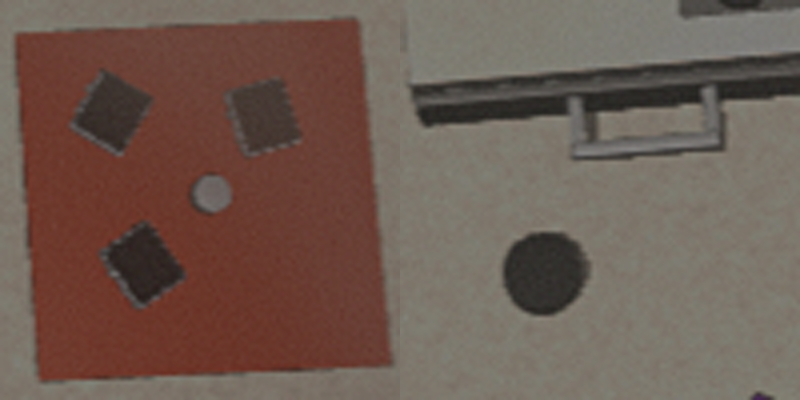

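The crop confirms it: three black glass watches on the mat, the tin (not wanted) between them, and the jar in front of the handle. I'll write a planning helper and start moving.

```bash
cat >> h.py <<'E'
def pose(s):
    M=R.from_rotvec(s['orientation']).as_matrix()
    return s['tool_pos'],np.arctan2(M[1,0],M[0,0])
def plan(robot,*targets):
    "targets (x,y,z mm, psi deg): increments from each pose to the next"
    p,a=pose(robot.read_state()); p=p*1000
    for t in targets:
        d=np.array(t[:3])-p; b=np.radians(t[3]); c,s=np.cos(a),np.sin(a)
        print(t,'->',np.round([d[0]*c+d[1]*s,d[0]*s-d[1]*c,-d[2]],1),'turn',round((a-b+np.pi)%(2*np.pi)-np.pi,3))
        p,a=np.array(t[:3],float),b
E
python3 -c "
from h import *
from plant import robot
plan(robot,(507,14,150,4.7))"
```

```text
(507, 14, 150, 4.7) -> [ 468.  -404.2   62. ] turn 0.341
```

Emit:
arm_command(increments="0 468 -405 0 0.34;0 468 -405 0 0.34;0 468 -405 0 0.34;0 468 -405 0 0.34;0 468 -405 0 0.34", grip_force=8)

```text
t: 0.6
tool_pos: [0.3517, -0.3184, 0.2124]
orientation: [-3.138, -0.129, 0.0]
force: [0.4, -0.6, 0.4]
opening: 0.0932
gripper_force: 0.0
```

```bash
python3 -c "
from h import *
from plant import robot
print(pose(robot.read_state()))
plan(robot,(507,14,110,4.7),(507,14,32,4.7))"
```

```text
(array([ 0.3516706 , -0.31838562,  0.21243629]), np.float64(0.08219484802077132))
(507, 14, 110, 4.7) -> [ 182.1 -318.5  102.4] turn 0.0
(507, 14, 32, 4.7) -> [ 0.  0. 78.] turn 0.0
```

Emit:
arm_command(increments="0 182 -318 80 0;0 182 -318 80 0;0 182 -318 80 0;0 182 -318 80 0;0 182 -318 80 0")

```text
t: 1.1
tool_pos: [0.4551, -0.0971, 0.1591]
orientation: [3.139, 0.13, 0.0]
force: [0.1, -0.5, -0.2]
opening: 0.0927
gripper_force: 0.0
```

```bash
python3 -c "
from h import *
from plant import robot
im=robot.read_camera('top');T=robot.camera_model('top')
g=im.max(2); cv2.imwrite('pics/t1.png',im)
roi=np.zeros(g.shape,bool);roi[190:228,275:330]=1
for c in blobs((g<85)&roi,60,2000): print('jar',rect(T,c,.037))
plan(robot,(507,14,100,4.7),(507,14,32,4.7))"
```

```text
jar [498.    1.6  82.8  60.8  67.2]
(507, 14, 100, 4.7) -> [ 59.4 -99.5  57.1] turn 0.005
(507, 14, 32, 4.7) -> [ 0.  0. 68.] turn 0.0
```

Emit:
arm_command(increments="0 59 -99 30 0;0 59 -99 30 0;0 59 -99 30 0;0 59 -99 57 0;0 59 -99 57 0")

```text
t: 1.65
tool_pos: [0.5026, 0.0054, 0.0987]
orientation: [-3.138, -0.133, 0.011]
force: [-0.6, -0.3, -0.4]
opening: 0.0931
gripper_force: 0.0
```

```bash
python3 -c "
from h import *
from plant import robot
im=robot.read_camera('side');S=robot.camera_model('side')
print(proj(S,[[.507,.014,.037]]))
cv2.imwrite('pics/s1.png',cv2.resize(im[120:300,200:440],None,fx=3,fy=3))
plan(robot,(507,14,32,4.7),(507,14,110,4.7),(480,322,110,4.7))"
```

```text
[[321.49441664 224.36516211]]
(507, 14, 32, 4.7) -> [ 4.4 -8.9 68.5] turn 0.002
(507, 14, 110, 4.7) -> [  0.   0. -78.] turn 0.0
(480, 322, 110, 4.7) -> [  -1.7 -309.2   -0. ] turn 0.0
```

View pics/s1.png

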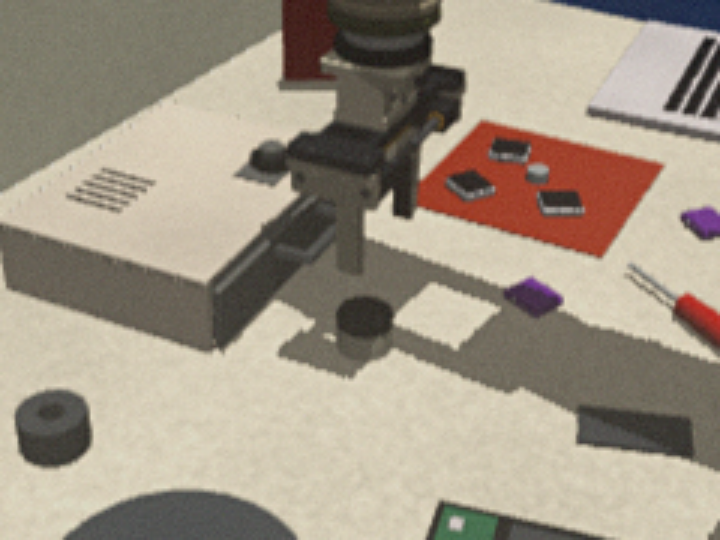

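The jar's cap is at about (321,226), under the open fingers, as computed.

Emit:
arm_command(increments="0 0 0 0 0;0 0 0 0 0")

```text
t: 1.9
tool_pos: [0.5062, 0.0038, 0.104]
orientation: [3.139, 0.129, 0.003]
force: [0.6, -0.6, -0.2]
opening: 0.0929
gripper_force: 0.0
```

```bash
python3 -c "
from h import *
from plant import robot
plan(robot,(507,14,32,4.7))"
```

```text
(507, 14, 32, 4.7) -> [  1.7 -10.1  72. ] turn -0.0
```

Emit:
arm_command(increments="0 2 -10 36 0;0 2 -10 72 0;0 2 -10 72 0;0 2 -10 72 0;0.3 2 -10 72 0", grip_force=15)

```text
t: 2.4
tool_pos: [0.5085, 0.0141, 0.0332]
orientation: [3.138, 0.129, 0.005]
force: [1.9, -0.0, 0.4]
opening: 0.0885
gripper_force: 0.0
```

Emit:
arm_command(increments="0.7 0 0 0 0;0.7 0 0 0 0;0.7 0 0 0 0;0.7 0 0 0 0;0.7 0 0 0 0")

```text
t: 2.9
tool_pos: [0.5067, 0.0145, 0.0307]
orientation: [3.139, 0.13, 0.0]
force: [0.3, -1.8, -0.2]
opening: 0.0498
gripper_force: 0.8
```

Emit:
arm_command(increments="0.7 0 0 0 0;0.7 0 0 0 0;0.7 0 0 -35 0;0.7 0 0 -70 0;0.7 0 -30 -70 0")

```text
t: 3.4
tool_pos: [0.5082, 0.0425, 0.1062]
orientation: [3.137, 0.125, 0.014]
force: [1.2, 0.2, 0.3]
opening: 0.0279
gripper_force: 0.0
```

Emit:
arm_command(increments="0.7 -1 -280 0 0;0.7 -1 -280 0 0;0.7 -1 -280 0 0;0.7 -1 -280 0 0;0.7 -1 -280 0 0")

```text
t: 3.9
tool_pos: [0.482, 0.2955, 0.1006]
orientation: [-3.139, -0.13, -0.0]
force: [1.6, 0.3, 0.7]
opening: 0.0278
gripper_force: 0.0
```

Emit:
arm_command(increments="0.7 -1 -30 0 0;0.7 -1 -30 0 0;0.7 -1 -30 0 0")

```text
t: 4.2
tool_pos: [0.4786, 0.3235, 0.1002]
orientation: [3.138, 0.133, -0.001]
force: [0.3, -0.3, -0.3]
opening: 0.0278
gripper_force: 0.0
```

```bash
python3 -c "
from h import *
from plant import robot
plan(robot,(480,322,37,4.7))"
```

```text
(480, 322, 37, 4.7) -> [ 1.3  1.6 63.2] turn 0.003
```

The grip closed on nothing, so I'll look.

```bash
python3 -c "
from h import *
from plant import robot
im=robot.read_camera('top');T=robot.camera_model('top')
cv2.imwrite('pics/t2.png',im)
g=im.max(2); 
roi=np.zeros(g.shape,bool);roi[165:300,240:395]=1
for c in blobs((g<85)&roi,60,2000): print('dark',rect(T,c,.037),cv2.boundingRect(c))"
```

```text
dark [5.074e+02 1.390e+01 4.930e+01 4.900e+01 2.000e-01] (296, 198, 21, 21)
dark [609.2  47.7  91.8  13.2 -84.9] (274, 165, 38, 7)
```

View pics/t2.png

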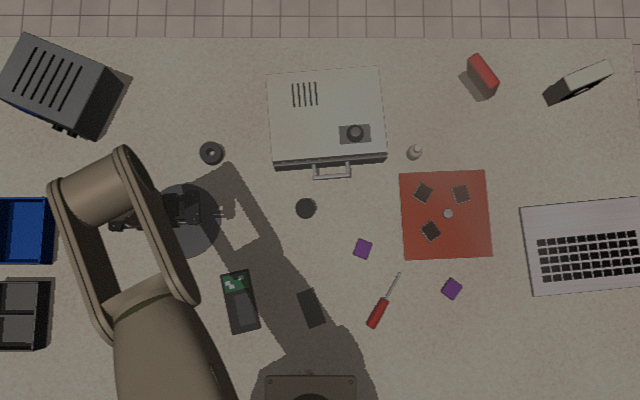

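The jar is still at (306,208), unmoved. I lifted before the grip force had built up, so I'll go back and confirm the force before lifting.

Emit:
arm_command(increments="0 4 310 0 0;0 4 310 0 0;0 4 310 0 0;0 4 310 0 0;0 4 310 0 0")

```text
t: 4.75
tool_pos: [0.5025, 0.071, 0.1007]
orientation: [3.139, 0.127, 0.001]
force: [1.4, -0.4, -0.1]
opening: 0.0634
gripper_force: 0.0
```

Emit:
arm_command(increments="0 -1 60 0 0;0 -1 60 0 0;0 -1 60 0 0;0 -1 60 0 0")

```text
t: 5.15
tool_pos: [0.5067, 0.0147, 0.1005]
orientation: [-3.138, -0.128, 0.0]
force: [-0.3, 1.1, -0.4]
opening: 0.0916
gripper_force: 0.0
```

```bash
python3 -c "
from h import *
from plant import robot
plan(robot,(507,14,28,4.7))"
```

```text
(507, 14, 28, 4.7) -> [ 0.3  0.7 72.5] turn -0.001
```

Emit:
arm_command(increments="0 0 0 36 0;0 0 0 72 0;0 0 0 72 0;0.45 0 0 72 0;0.6 0 0 72 0", grip_force=20)

```text
t: 5.65
tool_pos: [0.5084, 0.0153, 0.0306]
orientation: [3.139, 0.132, 0.004]
force: [0.3, -0.7, 0.7]
opening: 0.0814
gripper_force: 0.0
```

Emit:
arm_command(increments="0.6 0 0 0 0;0.6 0 0 0 0;0.6 0 0 0 0;0.6 0 0 0 0;0.6 0 0 0 0")

```text
t: 6.15
tool_pos: [0.5072, 0.0145, 0.029]
orientation: [-3.139, -0.13, -0.001]
force: [-1.3, 0.1, 2.7]
opening: 0.0472
gripper_force: 20.0
```

Emit:
arm_command(increments="0.6 0 0 0 0;0.6 0 0 0 0;0.6 0 0 0 0;0.6 0 0 0 0;0.6 0 0 0 0")

```text
t: 6.65
tool_pos: [0.5073, 0.0145, 0.029]
orientation: [3.139, 0.13, 0.001]
force: [-1.0, -0.1, 6.3]
opening: 0.0478
gripper_force: 20.0
```

Emit:
arm_command(increments="0.6 0 0 -5 0;0.6 0 0 -10 0;0.6 0 0 -15 0;0.6 0 0 -20 0;0.6 0 0 -20 0")

```text
t: 7.15
tool_pos: [0.5077, 0.0145, 0.0496]
orientation: [3.139, 0.13, 0.002]
force: [-0.7, 0.4, -2.0]
opening: 0.0474
gripper_force: 20.0
```

Held now.

Emit:
arm_command(increments="0.6 0 0 -25 0;0.6 0 0 -50 0;0.6 -1 -30 -50 0;0.6 -1 -70 -50 0;0.6 -1 -110 -50 0")

```text
t: 7.65
tool_pos: [0.4969, 0.125, 0.0989]
orientation: [-3.139, -0.127, -0.001]
force: [0.3, 0.0, -2.0]
opening: 0.0473
gripper_force: 20.0
```

Emit:
arm_command(increments="0.6 -1 -40 0 0;0.6 -1 -80 0 0;0.6 -1 -120 0 0;0.6 -1 -160 0 0;0.6 -1 -197 0 0")

```text
t: 8.15
tool_pos: [0.479, 0.3222, 0.0985]
orientation: [-3.139, -0.131, 0.0]
force: [1.1, 0.2, -1.0]
opening: 0.0474
gripper_force: 20.0
```

Emit:
arm_command(increments="0.6 0 0 0 0;0.6 0 0 0 0;0.6 0 0 0 0")

```text
t: 8.45
tool_pos: [0.4795, 0.3196, 0.0983]
orientation: [3.138, 0.13, -0.001]
force: [0.6, 0.1, -1.3]
opening: 0.0476
gripper_force: 20.0
```

```bash
python3 -c "
from h import *
from plant import robot
plan(robot,(480,322,34,4.7))
im=robot.read_camera('side');cv2.imwrite('pics/s2.png',im[150:390,130:450])"
```

```text
(480, 322, 34, 4.7) -> [ 0.7 -2.4 64.3] turn 0.001
```

View pics/s2.png

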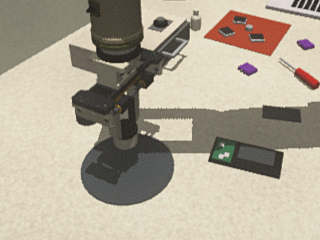

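The jar hangs upright between the fingers at crop (125,140), above the plate. I'll lower it.

Emit:
arm_command(increments="0.6 1 -2 30 0;0.6 1 -2 55 0;0.6 1 -2 60 0;0.6 1 -2 63 0;0.6 1 -2 65 0")

```text
t: 9.0
tool_pos: [0.4813, 0.3224, 0.0347]
orientation: [-3.138, -0.129, -0.002]
force: [0.1, -0.4, -1.5]
opening: 0.0476
gripper_force: 20.0
```

Emit:
arm_command(increments="0.6 0 0 0 0;0.6 0 0 0 0;0.6 0 0 1 0;0.6 0 0 1 0")

```text
t: 9.4
tool_pos: [0.4806, 0.3226, 0.033]
orientation: [-3.139, -0.13, -0.001]
force: [-0.8, 0.1, -1.5]
opening: 0.0475
gripper_force: 20.0
```

Emit:
arm_command(increments="0.6 0 0 1 0;0.6 0 0 1 0;0.6 0 0 1 0")

```text
t: 9.7
tool_pos: [0.4806, 0.3226, 0.032]
orientation: [-3.139, -0.13, -0.001]
force: [-1.7, -0.2, 3.9]
opening: 0.0475
gripper_force: 20.0
```

Emit:
arm_command(increments="0.45 0 0 0 0;0.35 0 0 0 0;0.1 0 0 0 0;0 0 0 0 0;0 0 0 0 0")

```text
t: 10.2
tool_pos: [0.4804, 0.3224, 0.0315]
orientation: [3.139, 0.13, -0.0]
force: [0.2, -0.5, 0.1]
opening: 0.0783
gripper_force: 0.0
```

Emit:
arm_command(increments="0 0 0 0 0;0 0 0 -20 0;0 0 0 -60 0;0 0 0 -110 0;0.3 0 0 -130 0")

```text
t: 10.7
tool_pos: [0.4825, 0.3236, 0.1673]
orientation: [-3.136, -0.13, -0.01]
force: [0.6, 0.2, -0.1]
opening: 0.0887
gripper_force: 0.0
```

```bash
python3 -c "
from h import *
from plant import robot
plan(robot,(582,-48,160,4.7))"
```

```text
(582, -48, 160, 4.7) -> [ 68.4 378.6   7.3] turn 0.001
```

Emit:
arm_command(increments="1 30 379 7 0;1 30 379 7 0;1 30 379 7 0;1 30 379 7 0;1 30 379 7 0", grip_force=8)

```text
t: 11.2
tool_pos: [0.5207, 0.0739, 0.1572]
orientation: [-3.139, -0.131, -0.001]
force: [1.2, -0.3, 0.3]
opening: 0.0496
gripper_force: 0.0
```

```bash
python3 - <<'E'
from h import *
from plant import robot
T=robot.camera_model('top')
im=cv2.imread('pics/t2.png')
cr=im[150:190,305:360]
cv2.imwrite('pics/c2.png',cv2.resize(cr,None,fx=12,fy=12,interpolation=cv2.INTER_CUBIC))
print(plane(T,[(331.5,176.8)],.06))
plan(robot,(600,-47,160,4.7))
E
```

```text
[[ 0.58078417 -0.04779165  0.06      ]]
(600, -47, 160, 4.7) -> [ 69.  127.1  -2.8] turn 0.001
```

View pics/c2.png

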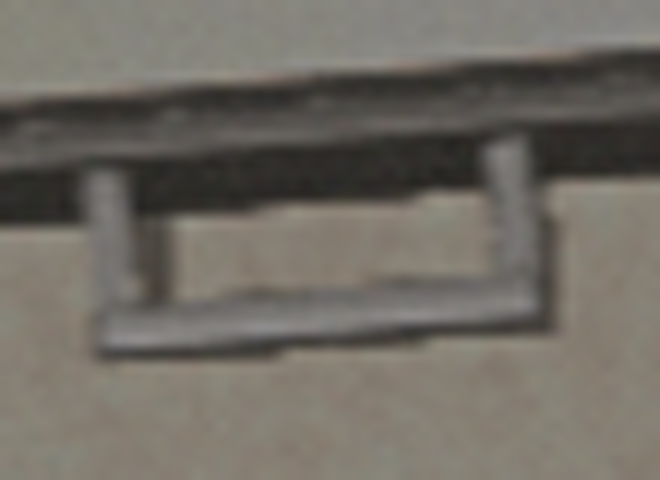

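The handle bar runs from crop (105,330) to (535,298), so its centre is near (0.583,-0.047). The panel's top edge is at row ~162 (x≈0.615). The gap's centre is therefore near (0.602,-0.046). I'll hook the closed fingers into it.

Emit:
arm_command(increments="1 71 126 0 0;1 71 126 0 0;1 71 126 0 0;1 71 126 0 0;1 71 126 0 0")

```text
t: 11.7
tool_pos: [0.6018, -0.0448, 0.1565]
orientation: [-3.139, -0.127, 0.002]
force: [0.7, 0.8, -0.1]
opening: 0.0098
gripper_force: 0.0
```

```bash
python3 -c "
from h import *
from plant import robot
plan(robot,(602,-46,60,4.7))"
```

```text
(602, -46, 60, 4.7) -> [ 0.1  1.2 96.5] turn -0.001
```

Emit:
arm_command(increments="1 0 1 40 0;1 0 1 65 0;1 0 1 80 0;1 0 1 90 0;1 0 1 97 0")

```text
t: 12.2
tool_pos: [0.602, -0.0442, 0.06]
orientation: [-3.139, -0.132, -0.001]
force: [-0.3, 0.4, -1.4]
opening: 0.0004
gripper_force: 0.0
```

```bash
python3 -c "
from h import *
from plant import robot
im=robot.read_camera('side');cv2.imwrite('pics/s3.png',cv2.resize(im[120:260,200:400],None,fx=3,fy=3))"
```

```text
(no output)
```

View pics/s3.png

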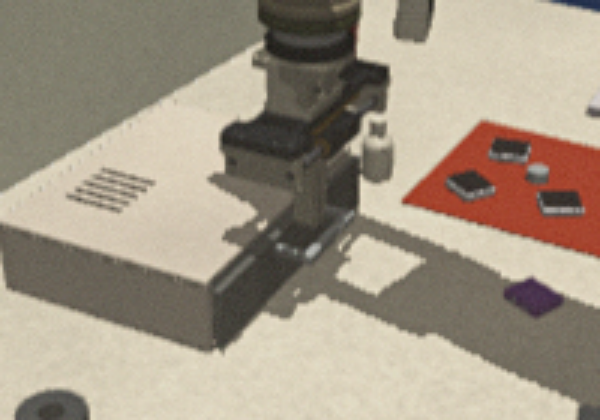

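The fingers are in the gap behind the bar, at crop (308,215). I'll pull.

Emit:
arm_command(increments="1 -10 0 0 0;1 -28 0 0 0;1 -46 0 0 0;1 -64 0 0 0;1 -82 0 0 0")

```text
t: 12.75
tool_pos: [0.52, -0.052, 0.0614]
orientation: [3.138, 0.13, 0.003]
force: [-0.5, 0.5, -1.0]
opening: 0.0005
gripper_force: 0.0
```

Emit:
arm_command(increments="1 -18 0 0 0;1 -34 0 0 0;1 -48 0 0 0;1 -58 0 0 0;1 -63 0 0 0")

```text
t: 13.25
tool_pos: [0.4572, -0.0571, 0.0609]
orientation: [3.138, 0.13, 0.002]
force: [0.8, 0.2, -0.3]
opening: 0.0005
gripper_force: 0.0
```

Emit:
arm_command(increments="1 -2 0 0 0;1 -2 0 0 0;1 -4 0 0 0;1 -4 0 0 0;1 -4 0 0 0")

```text
t: 13.75
tool_pos: [0.4536, -0.0572, 0.0599]
orientation: [-3.139, -0.13, 0.0]
force: [-0.2, 0.7, 0.3]
opening: 0.0005
gripper_force: 0.0
```

Emit:
arm_command(increments="1 -2 0 0 0;1 -4 0 0 0;1 -6 0 0 0;1 -6 0 0 0")

```text
t: 14.15
tool_pos: [0.4472, -0.0578, 0.0599]
orientation: [-3.139, -0.13, 0.0]
force: [0.6, 0.7, -0.1]
opening: 0.0004
gripper_force: 0.0
```

```bash
python3 -c "
from h import *
from plant import robot
im=robot.read_camera('side');cv2.imwrite('pics/s4.png',cv2.resize(im[120:300,180:420],None,fx=3,fy=3))"
```

```text
(no output)
```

View pics/s4.png

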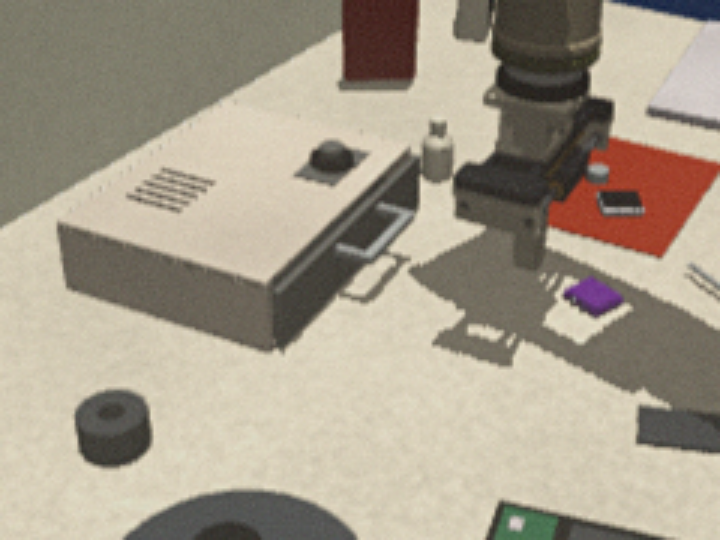

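The drawer did not move: the shut fingers passed over the bar. I'll check the true fingertip height by casting.

```bash
python3 -c "
from h import *
from plant import robot
S=robot.camera_model('side');T=robot.camera_model('top')
for z in(.03,.035,.045,.055,.065): print(z,proj(S,[[.447,-.058+.017,z],[.447,-.058,z]]).round(1))
print('bar ends',proj(S,[[.5835+.0037,-.047-.045,.055],[.5835-.0037,-.047+.045,.055],[.58,-.002,.055]]).round(1))
print(proj(S,[[.602,-.046+.017,.035],[.602,-.046+.017,.06]]))
s=robot.read_state();print(s['q'],s['tool_pos'],s['joint_torque'].round(1))
im=robot.read_camera('top');cv2.imwrite('pics/t3.png',im)
"
```

```text
0.03 [[351.8 223.3]
 [354.6 220.2]]
0.035 [[351.9 221.7]
 [354.8 218.6]]
0.045 [[352.1 218.6]
 [355.  215.5]]
0.055 [[352.3 215.4]
 [355.2 212.3]]
0.065 [[352.6 212.2]
 [355.5 209.1]]
bar ends [[316.  192. ]
 [301.  207.4]
 [301.  207.4]]
[[299.54234717 206.68358853]
 [299.49226647 198.97331835]]
[-2.42167787e-01 -1.47672509e-01  2.05328485e+00 -2.32137301e-06
  1.23596534e+00  1.24591007e+00] [ 0.44732816 -0.05775897  0.0600017 ] [ -0.  -37.4 -44.9   0.   -0.   -0. ]
```

```bash
python3 -c "
from h import *
from plant import robot
S=robot.camera_model('side')
for z in(.074,.085,.099,.11): print(z,proj(S,[[.507,.0054+.047,z],[.507,.0054+.064,z]]).round(1))
im=robot.read_camera('side');cv2.imwrite('pics/s5.png',cv2.resize(im[165:235,320:400],None,fx=8,fy=8,interpolation=2))
"
```

```text
0.074 [[314.  219.7]
 [310.4 223.1]]
0.085 [[314.  216. ]
 [310.4 219.4]]
0.099 [[314.1 211.3]
 [310.5 214.6]]
0.11 [[314.2 207.5]
 [310.5 210.8]]
```

View pics/s5.png

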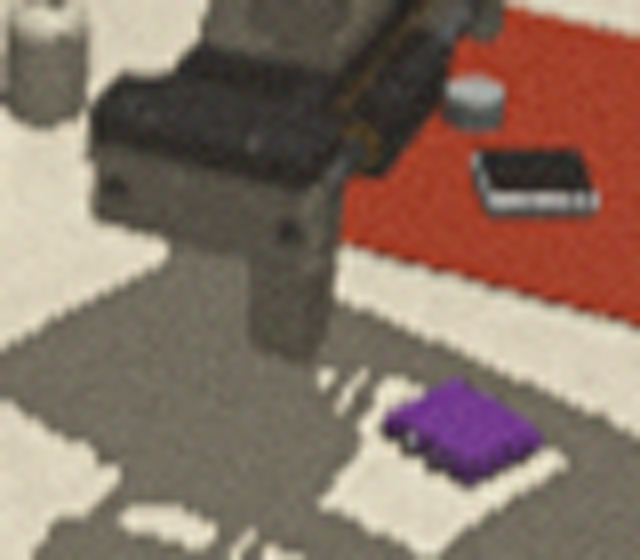

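The shut fingertips appear at row ~209, which casts to z≈0.065–0.075. They should be at 0.035, so the tips really stand about level with the reported TCP, not 25 mm ahead. That also explains the jar slipping. I'll touch the table gently to measure it.

Emit:
arm_command(increments="1 0 0 15 0;1 0 0 28 0;1 0 0 28 0;1 0 0 28 0")

```text
t: 14.7
tool_pos: [0.4469, -0.0576, 0.0316]
orientation: [-3.138, -0.13, 0.002]
force: [0.2, 0.1, -0.6]
opening: 0.0002
gripper_force: 0.0
```

Emit:
arm_command(increments="1 0 0 3 0;1 0 0 6 0;1 0 0 9 0;1 0 0 12 0;1 0 0 12 0")

```text
t: 15.2
tool_pos: [0.4471, -0.0576, 0.0195]
orientation: [-3.139, -0.13, 0.001]
force: [-0.5, 0.9, -0.9]
opening: 0.0002
gripper_force: 0.0
```

Emit:
arm_command(increments="1 0 0 2 0;1 0 0 4 0;1 0 0 6 0;1 0 0 8 0;1 0 0 8 0")

```text
t: 15.7
tool_pos: [0.4472, -0.0577, 0.0117]
orientation: [-3.139, -0.13, 0.001]
force: [0.2, 0.9, 0.6]
opening: 0.0004
gripper_force: 0.0
```

```bash
python3 -c "
from h import *
from plant import robot
im=robot.read_camera('side');cv2.imwrite('pics/s6.png',cv2.resize(im[165:245,310:410],None,fx=6,fy=6,interpolation=2))
S=robot.camera_model('side')
for z in(0,.01,.02,.03): print(z,proj(S,[[.4395,-.04,z],[.4545,-.04,z],[.447,-.058,z]]).round(1))
"
```

```text
0 [[353.4 233.6]
 [348.4 231.8]
 [353.9 229.3]]
0.01 [[353.7 230.6]
 [348.6 228.8]
 [354.2 226.3]]
0.02 [[353.9 227.5]
 [348.8 225.7]
 [354.4 223.2]]
0.03 [[354.1 224.4]
 [349.  222.6]
 [354.6 220.2]]
```

View pics/s6.png

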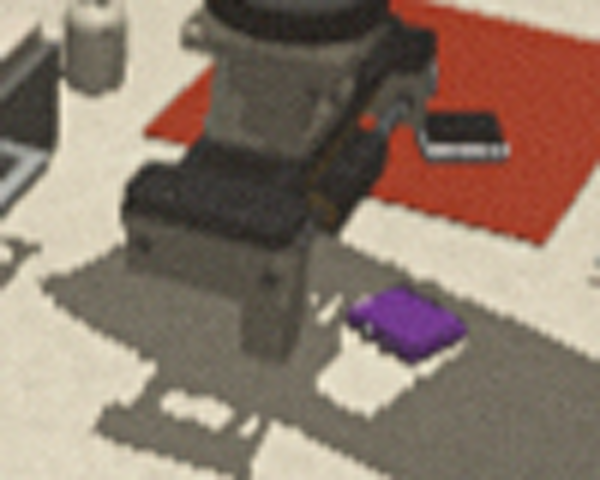

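Emit:
arm_command(increments="1 0 0 2 0;1 0 0 4 0;1 0 0 6 0;1 0 0 8 0;1 0 0 8 0")

```text
t: 16.25
tool_pos: [0.4471, -0.0577, 0.0036]
orientation: [-3.139, -0.13, 0.001]
force: [-0.6, 0.0, 0.1]
opening: 0.0005
gripper_force: 0.0
```

Emit:
arm_command(increments="1 0 0 1 0;1 0 0 2 0;1 0 0 3 0;1 0 0 4 0;1 0 0 4 0")

```text
t: 16.75
tool_pos: [0.4473, -0.0577, -0.0002]
orientation: [-3.139, -0.13, 0.0]
force: [-0.2, 0.6, -0.5]
opening: 0.0002
gripper_force: 0.0
```

Emit:
arm_command(increments="1 0 0 1 0;1 0 0 2 0;1 0 0 3 0;1 0 0 4 0;1 0 0 4 0")

```text
t: 17.25
tool_pos: [0.4473, -0.0577, -0.0042]
orientation: [-3.139, -0.13, 0.001]
force: [0.4, -0.2, -0.0]
opening: 0.0007
gripper_force: 0.0
```

Emit:
arm_command(increments="1 0 0 1 0;1 0 0 2 0;1 0 0 3 0;1 0 0 3 0")

```text
t: 17.65
tool_pos: [0.4476, -0.0578, -0.0055]
orientation: [-3.139, -0.13, 0.001]
force: [-10.0, 2.2, 21.2]
opening: 0.0003
gripper_force: 10.3
```

Emit:
arm_command(increments="1 0 0 1 0;1 0 0 2 0;1 0 0 3 0;1 0 0 3 0")

```text
t: 18.05
tool_pos: [0.4479, -0.0578, -0.0057]
orientation: [-3.139, -0.131, 0.002]
force: [-27.7, 5.0, 59.1]
opening: 0.0002
gripper_force: 29.3
```

Contact came at TCP z ≈ -0.005, so the tips stand 5 mm above the reported TCP: tip_z = TCP_z + 0.005. I'll back off and use this from now on.

Emit:
arm_command(increments="1 0 0 -30 0;1 0 0 -70 0;1 0 0 -106 0;1 0 0 -106 0;1 0 0 -106 0")

```text
t: 18.55
tool_pos: [0.4484, -0.058, 0.0969]
orientation: [3.138, 0.13, 0.004]
force: [-0.8, 0.0, -0.3]
opening: 0.0008
gripper_force: 0.0
```

Emit:
arm_command(increments="1 40 0 0 0;1 85 0 0 0;1 130 0 0 0;1 155 0 0 0;1 155 0 0 0")

```text
t: 19.05
tool_pos: [0.6029, -0.0444, 0.093]
orientation: [-3.138, -0.131, 0.004]
force: [-0.2, 0.3, 0.2]
opening: 0.0006
gripper_force: 0.0
```

```bash
python3 -c "
from h import *
from plant import robot
plan(robot,(602,-46,28,4.7))"
```

```text
(602, -46, 28, 4.7) -> [-1.   1.6 65. ] turn 0.001
```

Emit:
arm_command(increments="1 0 1 15 0;1 0 1 30 0;1 0 1 45 0;1 0 1 55 0;1 0 1 62 0")

```text
t: 19.55
tool_pos: [0.6006, -0.0459, 0.0321]
orientation: [-3.138, -0.13, 0.003]
force: [0.9, -0.2, -0.8]
opening: 0.0006
gripper_force: 0.0
```

Emit:
arm_command(increments="1 -5 0 0 0;1 -12 0 0 0;1 -25 0 0 0;1 -40 0 0 0;1 -40 0 0 0")

```text
t: 20.05
tool_pos: [0.561, -0.0494, 0.0347]
orientation: [3.139, 0.13, 0.0]
force: [0.4, -0.4, -0.6]
opening: 0.0005
gripper_force: 0.0
```

```bash
python3 -c "
from h import *
from plant import robot
im=robot.read_camera('side');cv2.imwrite('pics/s7.png',cv2.resize(im[120:260,200:400],None,fx=3,fy=3))"
```

```text
(no output)
```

View pics/s7.png

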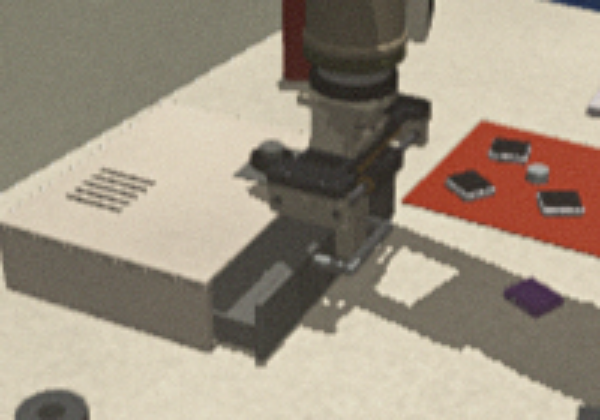

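The drawer is now coming out: its front corner is at crop (260,350). I'll continue to the stop.

Emit:
arm_command(increments="1 -20 0 0 0;1 -40 0 0 0;1 -60 0 0 0;1 -80 0 0 0;1 -96 0 0 0")

```text
t: 20.6
tool_pos: [0.4674, -0.0577, 0.0353]
orientation: [3.138, 0.13, 0.005]
force: [2.2, -1.8, 0.7]
opening: 0.0007
gripper_force: 1.2
```

Emit:
arm_command(increments="1 -4 0 0 0;1 -7 0 0 0;1 -9 0 0 0;1 -10 0 0 0;1 -10 0 0 0")

```text
t: 21.1
tool_pos: [0.4626, -0.0578, 0.0356]
orientation: [3.138, 0.13, 0.019]
force: [22.6, 2.2, -17.8]
opening: 0.0003
gripper_force: 11.8
```

Emit:
arm_command(increments="1 -1 0 0 0;1 -2 0 0 0;1 -3 0 0 0;1 -3 0 0 0")

```text
t: 21.5
tool_pos: [0.4626, -0.0579, 0.0364]
orientation: [3.138, 0.129, 0.029]
force: [36.0, 3.4, -26.0]
opening: 0.0007
gripper_force: 18.2
```

The drawer is at its stop. I'll back off, lift out and head for watch 3.

Emit:
arm_command(increments="1 10 0 0 0;1 17 0 0 0;1 17 0 0 0;1 17 0 -40 0;1 17 0 -70 0")

```text
t: 22.0
tool_pos: [0.4695, -0.0567, 0.1044]
orientation: [-3.138, -0.13, 0.004]
force: [1.6, -0.9, 0.8]
opening: 0.0006
gripper_force: 0.0
```

Emit:
arm_command(increments="0.35 0 40 -40 -0.15;0.35 0 90 -50 -0.3;0.35 0 140 -50 -0.45;0.35 0 180 -50 -0.6;0.35 0 220 -50 -0.75", grip_force=7)

```text
t: 22.5
tool_pos: [0.4884, -0.278, 0.1543]
orientation: [2.888, 1.236, -0.0]
force: [1.2, 0.6, -0.0]
opening: 0.0358
gripper_force: 0.0
```

```bash
python3 - <<'E'
from h import *
from plant import robot
im=robot.read_camera('top');T=robot.camera_model('top');cv2.imwrite('pics/t4.png',im)
p,a=pose(robot.read_state());print(p,np.degrees(a))
g=im.max(2).astype(int)
roi=np.zeros(g.shape,bool);roi[165:300,385:500]=1
for c in blobs((g<85)&roi,60,3000): print('dark',rect(T,c,.015),cv2.boundingRect(c))
plan(robot,(454.7,-292.3,90,124.3))
E
```

```text
[ 0.48778353 -0.28442521  0.15393108] 47.13428467699327
dark [ 323.4 -241.5  126.1   69.6  -89.8] (385, 270, 53, 30)
dark [ 373.7 -426.3  193.4   82.6  -44.1] (447, 224, 53, 76)
dark [ 426.6 -307.   129.8   42.7  -33.9] (416, 217, 41, 51)
dark [ 508.2 -405.4  125.3   89.2   62.8] (445, 185, 55, 36)
dark [ 493.1 -251.9  337.7   58.9  -33.1] (385, 165, 73, 114)
(454.7, -292.3, 90, 124.3) -> [-28.3 -18.9  63.9] turn -1.347
```

Emit:
arm_command(increments="0.35 -28 -19 20 -0.15;0.35 -28 -19 20 -0.3;0.35 -28 -19 20 -0.45;0.35 -28 -19 20 -0.6;0.35 -28 -19 20 -0.75")

```text
t: 23.05
tool_pos: [0.4549, -0.2829, 0.1336]
orientation: [-2.234, -2.207, 0.0]
force: [-0.1, -0.2, 0.0]
opening: 0.0603
gripper_force: 0.0
```

Emit:
arm_command(increments="0.35 0 0 0 -0.15;0.35 0 0 0 -0.3;0.35 0 0 0 -0.45;0.35 0 0 0 -0.6;0.35 0 0 0 -0.6")

```text
t: 23.55
tool_pos: [0.4551, -0.2828, 0.1337]
orientation: [-1.487, -2.766, -0.0]
force: [0.4, 0.8, 1.1]
opening: 0.0606
gripper_force: 0.0
```

```bash
python3 - <<'E'
from h import *
from plant import robot
im=robot.read_camera('side');S=robot.camera_model('side')
g=im.max(2).astype(int);hsv=cv2.cvtColor(im,cv2.COLOR_BGR2HSV)
roi=np.zeros(g.shape,bool);roi[155:210,325:425]=1
for c in blobs((g<75)&roi,20,900): print(rect(S,c,.015),cv2.boundingRect(c))
print('expect',proj(S,[[.4547,-.2923,.015],[.5475,-.3709,.015],[.5495,-.2764,.015]]).round())
plan(robot,(454.7,-292.3,40,124.3),(454.7,-292.3,0,124.3))
E
```

```text
[ 502.9 -135.2   53.8   27.5  -85. ] (341, 200, 14, 10)
[ 576.7 -194.2   83.    28.9    6.4] (325, 185, 26, 11)
[ 511.5 -221.4   93.5   25.8  -85.4] (350, 184, 12, 16)
[ 456.2 -301.1   38.8   31.2   32.4] (380, 183, 14, 6)
[ 550.9 -282.1   40.4   34.5  -31.4] (349, 177, 15, 7)
[ 546.4 -374.4   40.    28.7   32.5] (364, 167, 12, 5)
expect [[386. 187.]
 [369. 169.]
 [356. 181.]]
(454.7, -292.3, 40, 124.3) -> [-7.7 -5.6 93.7] turn -0.02
(454.7, -292.3, 0, 124.3) -> [ 0.  0. 40.] turn 0.0
```

All three watches are still in place in the side view. I'll descend on watch 3.

Emit:
arm_command(increments="0.35 -8 -6 30 -0.02;0.35 -8 -6 65 -0.02;0.35 -8 -6 95 -0.02;0.35 -8 -6 112 -0.02;0.35 -8 -6 120 -0.02")

```text
t: 24.1
tool_pos: [0.4534, -0.2919, 0.0116]
orientation: [-1.467, -2.773, -0.001]
force: [-0.4, 0.1, 0.9]
opening: 0.0607
gripper_force: 0.0
```

Emit:
arm_command(increments="0.35 0 0 4 0;0.35 0 0 8 0;0.35 0 0 11 0;0.35 0 0 13 0;0.35 0 0 13 0")

```text
t: 24.6
tool_pos: [0.4551, -0.2932, 0.0013]
orientation: [1.463, 2.779, -0.0]
force: [0.8, -0.1, 0.3]
opening: 0.0606
gripper_force: 0.0
```

Emit:
arm_command(increments="0.6 0 0 0 0;0.6 0 0 0 0;0.6 0 0 0 0;0.6 0 0 0 0;0.6 0 0 0 0", grip_force=7)

```text
t: 25.1
tool_pos: [0.4551, -0.2931, 0.0013]
orientation: [1.463, 2.78, -0.0]
force: [-1.0, 0.3, 1.8]
opening: 0.0439
gripper_force: 7.0
```

Emit:
arm_command(increments="0.6 0 0 0 0;0.6 0 0 0 0;0.6 0 0 0 0;0.6 0 0 -5 0;0.6 0 0 -10 0")

```text
t: 25.6
tool_pos: [0.4546, -0.2927, 0.0109]
orientation: [-1.463, -2.779, -0.0]
force: [0.3, 0.2, -0.1]
opening: 0.044
gripper_force: 7.0
```

Emit:
arm_command(increments="0.6 0 0 -30 0;0.6 0 0 -60 0;0.6 0 0 -95 0;0.6 0 0 -95 0;0.6 0 0 -95 0")

```text
t: 26.1
tool_pos: [0.4557, -0.2935, 0.1072]
orientation: [1.462, 2.778, -0.001]
force: [0.1, -0.6, -0.2]
opening: 0.0437
gripper_force: 7.0
```

```bash
python3 - <<'E'
from h import *
from plant import robot
plan(robot,(561,-122,105,94.7))
im=robot.read_camera('top');cv2.imwrite('pics/t5.png',im)
cv2.imwrite('pics/c5.png',cv2.resize(im[140:260,250:400],None,fx=5,fy=5,interpolation=2))
E
```

```text
(561, -122, 105, 94.7) -> [ 81.7 184.    2.2] turn 0.52
```

View pics/c5.png

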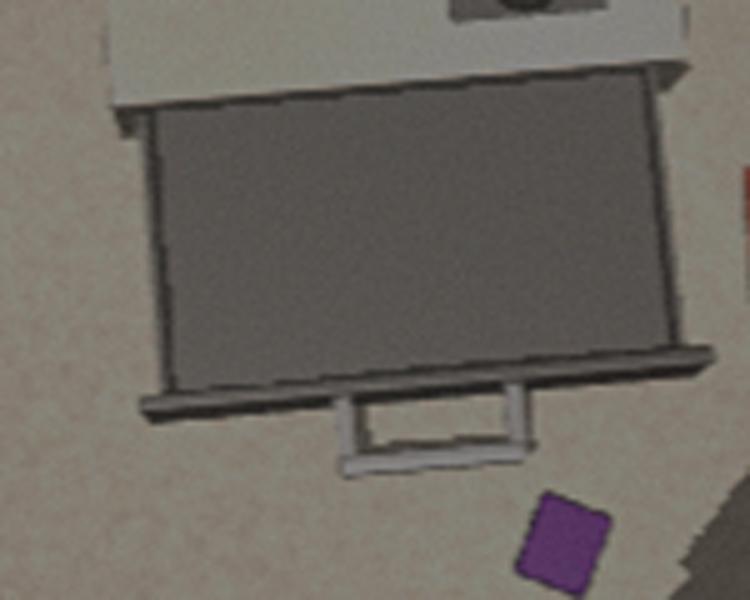

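The drawer is fully out. Its floor spans crop (155,110)-(645,72) at the box to (172,390)-(672,345) at the front panel.

```bash
python3 - <<'E'
from h import *
from plant import robot
T=robot.camera_model('top')
f=lambda p:(np.array(p)+.5)/5-.5+[250,140]
print('floor L,R',plane(T,f([(163,250),(660,210)]),.014).round(4))
print('panel top inner',plane(T,f([(150,397),(712,350)]),.067).round(4),'bar',plane(T,f([(345,468),(530,450)]),.06).round(4))
print('box lip',plane(T,f([(113,105),(690,62)]),.075).round(4))
E
```

```text
floor L,R [[ 0.5564  0.0741  0.014 ]
 [ 0.5776 -0.1751  0.014 ]]
panel top inner [[ 0.477   0.0761  0.067 ]
 [ 0.5005 -0.1917  0.067 ]] bar [[ 0.4441 -0.0168  0.06  ]
 [ 0.453  -0.105   0.06  ]]
box lip [[ 0.6171  0.0952  0.075 ]
 [ 0.6392 -0.1825  0.075 ]]
```

Emit:
arm_command(increments="0.6 20 45 0 0.15;0.6 40 90 0 0.3;0.6 60 135 0 0.45;0.6 75 170 0 0.52;0.6 82 184 0 0.52")

```text
t: 26.65
tool_pos: [0.5606, -0.1169, 0.104]
orientation: [-2.127, -2.307, -0.0]
force: [0.2, 0.4, -0.6]
opening: 0.0437
gripper_force: 7.0
```

```bash
python3 - <<'E'
from h import *
from plant import robot
plan(robot,(564,-122,30,94.7))
E
```

```text
(564, -122, 30, 94.7) -> [-5.3  3.  74. ] turn -0.001
```

Emit:
arm_command(increments="0.6 -4 3 20 0;0.6 -4 3 45 0;0.6 -4 3 65 0;0.6 -4 3 76 0;0.6 -4 3 82 0")

```text
t: 27.15
tool_pos: [0.5616, -0.1248, 0.0217]
orientation: [-2.126, -2.309, 0.003]
force: [0.0, 0.3, -0.1]
opening: 0.0438
gripper_force: 7.0
```

Emit:
arm_command(increments="0.6 0 0 2 0;0.6 0 0 4 0;0.6 0 0 6 0;0.6 0 0 7 0;0.6 0 0 7 0")

```text
t: 27.65
tool_pos: [0.5637, -0.125, 0.0174]
orientation: [2.128, 2.31, 0.0]
force: [0.6, 0.0, 0.2]
opening: 0.0437
gripper_force: 7.0
```

Emit:
arm_command(increments="0.6 0 0 2 0;0.6 0 0 4 0;0.6 0 0 5 0;0.6 0 0 5 0;0.6 0 0 5 0")

```text
t: 28.15
tool_pos: [0.5638, -0.1249, 0.0123]
orientation: [2.128, 2.31, 0.001]
force: [-0.2, 1.1, 2.9]
opening: 0.0438
gripper_force: 7.0
```

Emit:
arm_command(increments="0.45 0 0 0 0;0.4 0 0 0 0;0.38 0 0 0 0;0.36 0 0 0 0;0.36 0 0 0 0")

```text
t: 28.65
tool_pos: [0.5634, -0.125, 0.0119]
orientation: [-2.128, -2.311, 0.0]
force: [0.8, -0.1, 0.8]
opening: 0.0595
gripper_force: 0.0
```

Emit:
arm_command(increments="0.36 0 0 -10 0;0.36 0 0 -40 0;0.36 0 0 -80 0;0.36 0 0 -110 0;0.36 0 0 -110 0")

```text
t: 29.15
tool_pos: [0.5672, -0.1261, 0.129]
orientation: [2.122, 2.304, 0.007]
force: [0.6, 0.4, -0.7]
opening: 0.0596
gripper_force: 0.0
```

```bash
cat > chk.py <<'E'
from h import *
from plant import robot
def dark(exclude=()):
    for n in('top','side'):
        im=robot.read_camera(n);C=robot.camera_model(n);cv2.imwrite(f"pics/k_{n}_{robot.read_state()['t']:.0f}.png",im)
        e=proj(C,[[.4547,-.2923,.015],[.5475,-.3709,.015],[.5495,-.2764,.015]])
        g=im.max(2).astype(int);roi=np.zeros(g.shape,bool)
        if n=='top': roi[172:258,402:490]=1
        else: roi[155:210,330:425]=1
        for c in blobs((g<(85 if n=='top' else 75))&roi,20,600): print(n,rect(C,c,.015),cv2.boundingRect(c))
E
python3 - <<'E'
from chk import *
dark()
plan(robot,(549.5,-276.4,110,59.6))
E
```

```text
top [ 543.5 -286.    43.4   16.6  -27.1] (423, 186, 10, 18)
top [ 548.5 -371.1   41.5   36.1   16.1] (452, 185, 18, 18)
top [ 496.1 -251.6  220.8    5.1  -15.8] (402, 172, 23, 86)
top [ 529.1 -243.9  147.    37.7   -1.2] (402, 172, 16, 59)
side [ 533.7 -179.6  146.3   96.9  -60.8] (330, 184, 32, 26)
side [ 550.9 -281.3   34.7   30.   -36. ] (350, 177, 13, 7)
side [ 548.6 -376.4   35.7   27.9   17.1] (364, 167, 12, 5)
(549.5, -276.4, 110, 59.6) -> [-149.4  -27.2   13.7] turn 0.613
```

Emit:
arm_command(increments="0.35 -40 -7 5 0.15;0.35 -80 -14 10 0.3;0.35 -120 -22 10 0.45;0.35 -148 -27 12 0.6;0.35 -149 -27 12 0.61")

```text
t: 29.75
tool_pos: [0.5467, -0.2786, 0.1079]
orientation: [-2.729, -1.553, 0.004]
force: [0.1, 0.5, 0.6]
opening: 0.0604
gripper_force: 0.0
```

Emit:
arm_command(increments="0.35 0 0 30 0;0.35 0 0 45 0;0.35 0 0 50 0")

```text
t: 30.05
tool_pos: [0.5465, -0.2735, 0.0562]
orientation: [-2.718, -1.564, 0.005]
force: [-1.0, -0.3, -0.1]
opening: 0.0607
gripper_force: 0.0
```

```bash
python3 - <<'E'
from chk import *
plan(robot,(549.5,-276.4,1,59.6))
E
```

```text
(549.5, -276.4, 1, 59.6) -> [-1.   4.1 55.2] turn 0.004
```

Emit:
arm_command(increments="0.35 -1 3 15 0;0.35 -1 3 30 0;0.35 -1 3 42 0;0.35 -1 3 45 0;0.35 -1 3 45 0")

```text
t: 30.55
tool_pos: [0.5504, -0.2776, 0.0142]
orientation: [-2.723, -1.564, 0.001]
force: [0.2, -0.2, -0.4]
opening: 0.0606
gripper_force: 0.0
```

```bash
python3 - <<'E'
from chk import *
plan(robot,(549.5,-276.4,1,59.6))
E
```

```text
(549.5, -276.4, 1, 59.6) -> [ 0.6 -1.4 13.2] turn 0.003
```

Emit:
arm_command(increments="0.35 0 -1 4 0;0.35 0 -1 8 0;0.35 0 -1 11 0;0.35 0 -1 13 0;0.35 0 -1 13 0")

```text
t: 31.05
tool_pos: [0.5498, -0.2775, 0.0017]
orientation: [-2.724, -1.565, 0.0]
force: [-0.1, -0.2, -0.2]
opening: 0.0603
gripper_force: 0.0
```

Emit:
arm_command(increments="0.6 0 0 0 0;0.6 0 0 0 0;0.6 0 0 0 0;0.6 0 0 0 0;0.6 0 0 0 0")

```text
t: 31.55
tool_pos: [0.5501, -0.2776, 0.0022]
orientation: [2.724, 1.565, 0.0]
force: [0.2, -0.3, 1.1]
opening: 0.0441
gripper_force: 7.0
```

Emit:
arm_command(increments="0.6 0 0 0 0;0.6 0 0 0 0;0.6 0 0 0 0;0.6 0 0 -5 0;0.6 0 0 -10 0")

```text
t: 32.05
tool_pos: [0.5496, -0.2773, 0.012]
orientation: [-2.723, -1.564, 0.001]
force: [0.4, 0.3, -0.8]
opening: 0.0437
gripper_force: 7.0
```

Emit:
arm_command(increments="0.6 0 0 -30 0;0.6 0 0 -60 0;0.6 0 0 -95 0;0.6 0 0 -95 0;0.6 0 0 -95 0")

```text
t: 32.55
tool_pos: [0.5508, -0.2781, 0.1086]
orientation: [2.722, 1.564, 0.002]
force: [-0.3, 0.4, 0.1]
opening: 0.0438
gripper_force: 7.0
```

```bash
python3 - <<'E'
from chk import *
plan(robot,(558,-50,105,94.7))
E
```

```text
(558, -50, 105, 94.7) -> [ 200.6 -108.7    3.6] turn -0.61
```

Emit:
arm_command(increments="0.6 44 -24 0 -0.15;0.6 88 -48 0 -0.3;0.6 132 -72 0 -0.45;0.6 176 -96 0 -0.6;0.6 200 -109 0 -0.61")

```text
t: 33.05
tool_pos: [0.5548, -0.0461, 0.1049]
orientation: [-2.118, -2.316, 0.002]
force: [0.6, -0.8, 0.1]
opening: 0.0441
gripper_force: 7.0
```

Emit:
arm_command(increments="0.6 0 0 0 0;0.6 0 0 0 0;0.6 0 0 20 0;0.6 0 0 40 0;0.6 0 0 55 0")

```text
t: 33.55
tool_pos: [0.5555, -0.0513, 0.05]
orientation: [-2.13, -2.307, 0.002]
force: [0.0, -0.0, -0.7]
opening: 0.0438
gripper_force: 7.0
```

```bash
python3 - <<'E'
from chk import *
plan(robot,(558,-50,13,94.7))
E
```

```text
(558, -50, 13, 94.7) -> [ 1.1  2.6 37. ] turn -0.002
```

Emit:
arm_command(increments="0.6 0 2 15 0;0.6 0 2 24 0;0.6 0 2 30 0;0.6 0 2 33 0;0.6 0 2 33 0")

```text
t: 34.05
tool_pos: [0.5587, -0.0497, 0.019]
orientation: [-2.129, -2.311, 0.0]
force: [0.2, 0.9, 0.2]
opening: 0.0439
gripper_force: 7.0
```

Emit:
arm_command(increments="0.6 0 0 2 0;0.6 0 0 4 0;0.6 0 0 6 0;0.6 0 0 6 0")

```text
t: 34.45
tool_pos: [0.5588, -0.0497, 0.0132]
orientation: [2.128, 2.31, 0.0]
force: [0.0, 0.1, -1.1]
opening: 0.0438
gripper_force: 7.0
```

Emit:
arm_command(increments="0.45 0 0 0.5 0;0.4 0 0 0.5 0;0.38 0 0 0.5 0;0.36 0 0 0.5 0;0.36 0 0 0.5 0")

```text
t: 34.95
tool_pos: [0.5586, -0.0497, 0.0125]
orientation: [2.128, 2.311, 0.0]
force: [0.1, 1.2, -0.1]
opening: 0.0596
gripper_force: 0.0
```

Emit:
arm_command(increments="0.36 0 0 -10 0;0.36 0 0 -40 0;0.36 0 0 -80 0;0.36 0 0 -105 0;0.36 -40 0 -105 0")

```text
t: 35.45
tool_pos: [0.5654, -0.0872, 0.1238]
orientation: [2.119, 2.31, 0.009]
force: [1.5, -0.1, -0.7]
opening: 0.0597
gripper_force: 0.0
```

```bash
python3 - <<'E'
from chk import *
dark()
plan(robot,(548,-371,105,106.1))
E
```

```text
top [ 548.8 -372.2   41.5   33.7   16.1] (453, 185, 17, 18)
side [ 536.2 -184.4  160.5   97.4  -60.8] (330, 182, 32, 28)
side [ 548.6 -376.4   35.7   27.9   17.1] (364, 167, 12, 5)
(548, -371, 105, 106.1) -> [-275.9  -37.6   15.2] turn -0.201
```

Emit:
arm_command(increments="0.35 -48 -7 0 -0.1;0.35 -96 -14 0 -0.2;0.35 -144 -21 0 -0.2;0.35 -192 -28 0 -0.2;0.35 -235 -36 0 -0.2")

```text
t: 36.05
tool_pos: [0.5448, -0.3286, 0.1178]
orientation: [1.888, 2.511, 0.0]
force: [0.2, 0.5, -0.1]
opening: 0.0606
gripper_force: 0.0
```

Emit:
arm_command(increments="0.35 -30 0 20 0;0.35 -38 0 50 0;0.35 -38 0 65 0;0.35 -38 0 70 0;0.35 -38 0 70 0")

```text
t: 36.55
tool_pos: [0.5553, -0.3617, 0.0468]
orientation: [-1.885, -2.511, -0.0]
force: [-0.5, -0.2, 0.3]
opening: 0.0607
gripper_force: 0.0
```

```bash
python3 - <<'E'
from chk import *
plan(robot,(548,-371,1,106.1))
E
```

```text
(548, -371, 1, 106.1) -> [-6.9 -9.7 45.8] turn 0.002
```

Emit:
arm_command(increments="0.35 -7 -9 5 0;0.35 -7 -9 20 0;0.35 -7 -9 30 0;0.35 -7 -9 34 0;0.35 -7 -9 34 0")

```text
t: 37.05
tool_pos: [0.5483, -0.3716, 0.012]
orientation: [-1.886, -2.51, -0.0]
force: [0.1, -0.9, 0.1]
opening: 0.0604
gripper_force: 0.0
```

Emit:
arm_command(increments="0.35 0 -1 4 0;0.35 0 -1 8 0;0.35 0 -1 11 0;0.35 0 -1 11 0")

```text
t: 37.45
tool_pos: [0.5478, -0.3725, 0.0019]
orientation: [-1.887, -2.511, -0.0]
force: [0.0, -0.2, 0.6]
opening: 0.0603
gripper_force: 0.0
```

Emit:
arm_command(increments="0.62 0 -1 11 0;0.62 0 0 0 0;0.62 0 0 0 0;0.62 0 0 0 0;0.62 0 0 0 0")

```text
t: 37.95
tool_pos: [0.5497, -0.3739, 0.0044]
orientation: [1.885, 2.508, 0.0]
force: [0.8, 0.2, 11.1]
opening: 0.044
gripper_force: 7.0
```

I put a stray 11 mm downward row in that call and it pressed the mat briefly. The watch is gripped across its 44 mm. I'll settle and check before lifting.

Emit:
arm_command(increments="0.62 0 0 0 0;0.62 0 0 0 0;0.62 0 0 0 0")

```text
t: 38.25
tool_pos: [0.5497, -0.3739, 0.0044]
orientation: [1.885, 2.508, -0.0]
force: [-0.3, 0.4, 11.0]
opening: 0.0443
gripper_force: 7.0
```

Emit:
arm_command(increments="0.62 0 0 -3 0;0.62 0 0 -6 0;0.62 0 0 -10 0;0.62 0 0 -10 0")

```text
t: 38.65
tool_pos: [0.5482, -0.3728, 0.0127]
orientation: [1.887, 2.511, -0.0]
force: [0.3, 0.9, -0.7]
opening: 0.0436
gripper_force: 7.0
```

Emit:
arm_command(increments="0.62 0 0 -30 0;0.62 0 0 -60 0;0.62 0 0 -95 0;0.62 0 0 -95 0;0.62 0 0 -95 0")

```text
t: 39.15
tool_pos: [0.5488, -0.3733, 0.1086]
orientation: [1.886, 2.51, -0.0]
force: [0.1, 0.4, -0.4]
opening: 0.0442
gripper_force: 7.0
```

```bash
python3 - <<'E'
from chk import *
dark()
plan(robot,(552,21,105,94.7))
im=robot.read_camera('top');T=robot.camera_model('top')
g=im.max(2).astype(int);cv2.imwrite('pics/t6.png',im)
# drawer watches: contours in the tray
roi=np.zeros(g.shape,bool);roi[162:216,284:384]=1
for c in blobs((g<60)&roi,60,900): print('tray',rect(T,c,.026),cv2.boundingRect(c))
E
```

```text
top [ 521.2 -424.2   67.7   34.8   -2.7] (475, 191, 15, 28)
side [ 503.  -135.    53.8   27.8  -85.8] (341, 200, 14, 10)
side [ 561.  -147.2   33.7   17.8  -60.8] (330, 195, 7, 7)
side [ 567.8 -195.6   68.7   29.     5.2] (330, 186, 21, 9)
side [ 511.6 -218.5   84.8   25.8  -85. ] (350, 185, 11, 15)
(552, 21, 105, 94.7) -> [376.3 113.9   0.8] turn 0.2
tray [558.7 -50.4  39.   33.1   6. ] (325, 180, 15, 17)
tray [ 5.630e+02 -1.258e+02  3.770e+01  3.230e+01  2.000e-01] (356, 179, 14, 16)
```

Both placed watches lie in the tray as intended. Now the third.

Emit:
arm_command(increments="0.62 46 14 0 0.1;0.62 92 28 0 0.2;0.62 138 42 0 0.2;0.62 184 56 0 0.2;0.62 230 70 0 0.2")

```text
t: 39.8
tool_pos: [0.5499, -0.1302, 0.1057]
orientation: [-2.127, -2.308, 0.002]
force: [1.0, 0.3, -1.0]
opening: 0.0439
gripper_force: 7.0
```

```bash
python3 - <<'E'
from chk import *
plan(robot,(552,21,105,94.7))
E
```

```text
(552, 21, 105, 94.7) -> [150.5  14.4   0.7] turn -0.0
```

Emit:
arm_command(increments="0.62 45 5 0 0;0.62 90 9 0 0;0.62 130 13 0 0;0.62 150 14 0 0;0.62 150 14 0 0")

```text
t: 40.3
tool_pos: [0.5517, 0.0212, 0.1058]
orientation: [-2.123, -2.312, 0.002]
force: [0.2, -0.8, -1.3]
opening: 0.0438
gripper_force: 7.0
```

Emit:
arm_command(increments="0.62 0 0 20 0;0.62 0 0 45 0;0.62 0 0 65 0;0.62 0 0 70 0;0.62 0 0 70 0")

```text
t: 40.8
tool_pos: [0.5516, 0.0176, 0.0359]
orientation: [-2.128, -2.308, 0.004]
force: [-0.1, 0.4, -0.0]
opening: 0.0436
gripper_force: 7.0
```

```bash
python3 - <<'E'
from chk import *
plan(robot,(552,21,18,94.7))
E
```

```text
(552, 21, 18, 94.7) -> [ 3.4  0.6 17.9] turn -0.001
```

Emit:
arm_command(increments="0.62 3 0 6 0;0.62 3 0 11 0;0.62 3 0 15 0;0.62 3 0 17 0;0.62 3 0 17 0")

```text
t: 41.3
tool_pos: [0.5526, 0.0213, 0.0203]
orientation: [-2.128, -2.311, 0.0]
force: [0.1, -0.1, -1.9]
opening: 0.0441
gripper_force: 7.0
```

Emit:
arm_command(increments="0.62 0 0 1 0;0.62 0 0 2 0;0.62 0 0 3 0;0.62 0 0 3 0")

```text
t: 41.7
tool_pos: [0.5527, 0.0213, 0.0174]
orientation: [-2.128, -2.311, 0.0]
force: [-0.4, 0.7, -0.3]
opening: 0.0441
gripper_force: 7.0
```

Emit:
arm_command(increments="0.62 0 0 1 0;0.62 0 0 2 0;0.62 0 0 2 0;0.62 0 0 2 0")

```text
t: 42.1
tool_pos: [0.5529, 0.0213, 0.0155]
orientation: [2.128, 2.311, 0.0]
force: [0.6, -0.0, -0.0]
opening: 0.0438
gripper_force: 7.0
```

Emit:
arm_command(increments="0.62 0 0 1 0;0.62 0 0 1 0;0.62 0 0 1.5 0;0.62 0 0 1.5 0")

```text
t: 42.5
tool_pos: [0.5539, 0.0214, 0.0153]
orientation: [2.127, 2.31, 0.002]
force: [-1.2, 0.6, 7.8]
opening: 0.044
gripper_force: 7.0
```

Contact. I'll release, lift, and check the tray by measurement.

Emit:
arm_command(increments="0.5 0 0 0 0;0.42 0 0 0 0;0.38 0 0 0 0;0.36 0 0 0 0;0.36 0 0 0 0")

```text
t: 43.0
tool_pos: [0.5526, 0.0213, 0.0138]
orientation: [-2.128, -2.31, 0.0]
force: [0.9, -0.0, 0.5]
opening: 0.059
gripper_force: 0.0
```

Emit:
arm_command(increments="0.36 0 0 -10 0;0.36 0 0 -40 0;0.36 0 0 -80 0;0.36 0 0 -110 0;0.36 0 40 -110 0")

```text
t: 43.5
tool_pos: [0.5942, 0.0244, 0.1318]
orientation: [2.124, 2.305, 0.009]
force: [1.9, 0.5, 1.3]
opening: 0.0595
gripper_force: 0.0
```

Emit:
arm_command(increments="1 10 46 0 0.15;1 30 90 0 0.3;1 60 120 0 0.45;1 90 120 0 0.6;1 130 120 0 0.75")

```text
t: 44.0
tool_pos: [0.7023, 0.1639, 0.1238]
orientation: [2.832, 1.359, -0.001]
force: [-0.1, -0.2, -0.7]
opening: 0.0238
gripper_force: 0.0
```

```bash
python3 - <<'E'
from chk import *
im=robot.read_camera('top');T=robot.camera_model('top')
g=im.max(2).astype(int);cv2.imwrite('pics/t7.png',im)
roi=np.zeros(g.shape,bool);roi[162:216,284:384]=1
for c in blobs((g<60)&roi,60,900): print('tray',rect(T,c,.026),cv2.boundingRect(c))
roi[:]=0;roi[172:258,402:490]=1
for c in blobs((g<85)&roi,20,900): print('mat',rect(T,c,.015),cv2.boundingRect(c))
roi[:]=0;roi[180:260,145:220]=1
for c in blobs((g<60)&roi,20,900): print('plate',rect(T,c,.04),cv2.boundingRect(c))
S=cv2.resize(im[150:240,150:400],None,fx=3,fy=3,interpolation=2);cv2.imwrite('pics/c7.png',S)
E
```

```text
tray [559.6 -50.2  39.3  33.2   6. ] (325, 180, 15, 16)
tray [ 5.642e+02 -1.259e+02  4.030e+01  3.250e+01  2.000e-01] (356, 178, 14, 17)
plate [481.1 334.8  48.9  24.3   2.4] (169, 208, 11, 21)
```

View pics/c7.png

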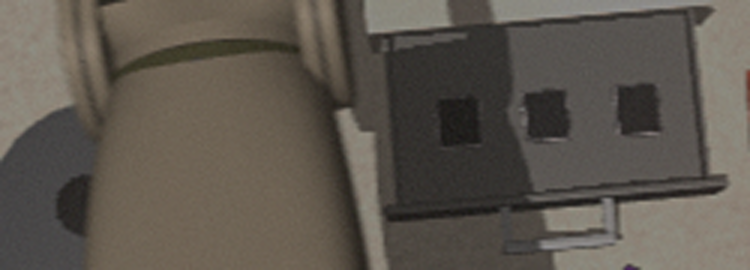

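All three watches lie in the tray at crop (460,121), (548,114) and (638,108), glass dark and up, and the mat has none left. Next I'll shut the drawer by pushing the bar's outer face.

```bash
python3 - <<'E'
from chk import *
T=robot.camera_model('top');print(plane(T,[(362.5,248.9)],.012))
plan(robot,(412,-62,125,4.7))
E
```

```text
[[ 0.4093089  -0.12561899  0.012     ]]
(412, -62, 125, 4.7) -> [-363.8  -75.2   -0.9] turn 0.803
```

Emit:
arm_command(increments="1 -48 -10 0 0.15;1 -96 -20 0 0.3;1 -144 -30 0 0.45;1 -192 -40 0 0.6;1 -240 -50 0 0.75", grip_force=8)

```text
t: 44.55
tool_pos: [0.5122, 0.0056, 0.1246]
orientation: [3.133, 0.232, 0.001]
force: [0.2, -0.6, -0.3]
opening: 0.0008
gripper_force: 0.0
```

```bash
python3 - <<'E'
from chk import *
plan(robot,(412,-62,125,4.7),(412,-62,38,4.7))
E
```

```text
(412, -62, 125, 4.7) -> [-109.1   52.1   -0.4] turn 0.066
(412, -62, 38, 4.7) -> [ 0.  0. 87.] turn 0.0
```

Emit:
arm_command(increments="1 -40 20 0 0.05;1 -80 38 0 0.05;1 -108 52 0 0.05;1 -108 52 0 0.05;1 -108 52 0 0.05")

```text
t: 45.05
tool_pos: [0.4152, -0.0617, 0.125]
orientation: [3.137, 0.16, 0.003]
force: [0.7, -0.5, 0.7]
opening: 0.0006
gripper_force: 0.0
```

```bash
python3 - <<'E'
from chk import *
print(pose(robot.read_state()))
plan(robot,(412,-62,38,4.7))
E
```

```text
(array([ 0.41521041, -0.06173393,  0.12496515]), np.float64(0.10174736821122332))
(412, -62, 38, 4.7) -> [-3.2 -0.1 87. ] turn 0.02
```

Emit:
arm_command(increments="1 -3 0 30 0.02;1 -3 0 60 0.02;1 -3 0 80 0.02;1 -3 0 90 0.02;1 -3 0 90 0.02")

```text
t: 45.55
tool_pos: [0.4114, -0.0609, 0.0329]
orientation: [-3.138, -0.132, 0.004]
force: [-0.0, 0.3, 0.6]
opening: 0.0005
gripper_force: 0.0
```

Emit:
arm_command(increments="1 8 0 0 0;1 16 0 0 0;1 24 0 0 0;1 32 0 0 0;1 40 0 0 0")

```text
t: 46.05
tool_pos: [0.4527, -0.0583, 0.0344]
orientation: [3.139, 0.13, 0.0]
force: [-2.0, -0.5, 1.2]
opening: 0.0004
gripper_force: 1.0
```

Emit:
arm_command(increments="1 12 0 0 0;1 24 0 0 0;1 36 0 0 0;1 48 0 0 0;1 60 0 0 0")

```text
t: 46.55
tool_pos: [0.5122, -0.053, 0.0338]
orientation: [-3.138, -0.13, 0.001]
force: [-2.3, 0.8, 2.0]
opening: 0.0006
gripper_force: 1.1
```

Emit:
arm_command(increments="1 12 0 0 0;1 22 0 0 0;1 30 0 0 0;1 37 0 0 0;1 43 0 0 0")

```text
t: 47.05
tool_pos: [0.5547, -0.0496, 0.0338]
orientation: [-3.139, -0.13, 0.001]
force: [-2.6, 1.8, 0.6]
opening: 0.0007
gripper_force: 0.9
```

```bash
python3 - <<'E'
from chk import *
plan(robot,(576,-48,35,4.7))
im=robot.read_camera('side');cv2.imwrite('pics/s8.png',im)
E
```

```text
(576, -48, 35, 4.7) -> [21.3  0.1 -1.2] turn 0.001
```

Pushing works: a steady 2 N. I'll finish slowly.

Emit:
arm_command(increments="1 4 0 0 0;1 8 0 0 0;1 12 0 0 0;1 15 0 0 0;1 17 0 0 0")

```text
t: 47.6
tool_pos: [0.5716, -0.0484, 0.034]
orientation: [3.139, 0.13, 0.0]
force: [-1.4, 0.3, 1.1]
opening: 0.0008
gripper_force: 0.8
```

Emit:
arm_command(increments="1 1.5 0 0 0;1 3 0 0 0;1 4.5 0 0 0;1 6 0 0 0;1 6 0 0 0")

```text
t: 48.1
tool_pos: [0.5737, -0.0482, 0.0337]
orientation: [-3.139, -0.13, 0.012]
force: [-20.4, -1.1, 16.5]
opening: 0.0002
gripper_force: 10.3
```

The drawer hit its stop at 20 N, so it's shut. I'll back off and locate the button.

Emit:
arm_command(increments="1 -10 0 0 0;1 -30 0 0 0;1 -30 0 -40 0;1 -30 0 -80 0;1 -30 0 -110 0")

```text
t: 48.6
tool_pos: [0.5483, -0.0506, 0.1468]
orientation: [3.138, 0.13, 0.005]
force: [0.9, -0.4, 0.4]
opening: 0.0004
gripper_force: 0.0
```

```bash
python3 - <<'E'
from chk import *
T=robot.camera_model('top');S=robot.camera_model('side')
im=cv2.imread('pics/t2.png');g=im.max(2).astype(int)
roi=np.zeros(g.shape,bool);roi[118:146,338:374]=1
print(g[131,336:376]);
for th in(45,55,65,75):
  for c in blobs((g<th)&roi,30,900): print(th,cv2.minEnclosingCircle(c),cv2.boundingRect(c))
im=cv2.imread('pics/s6.png')
im=cv2.imread('pics/side0.png');g=im.max(2).astype(int);roi=np.zeros(g.shape,bool);roi[162:184,275:305]=1
for th in(60,80,100):
  for c in blobs((g<th)&roi,10,900): print('side',th,cv2.boundingRect(c))
for z in(.085,.09,.095,.1): print(z,plane(T,[(354.8,131.5)],z).round(4),proj(S,plane(T,[(354.8,131.5)],z)).round(1))
now=robot.read_camera('top');cv2.imwrite('pics/t8.png',now)
plan(robot,(690,-102,140,4.7))
E
```

```text
[138 139 124  99  81  85  85  84  86  88  75  53  47  53  68  84  86  84
  89  81  84  85  87  86  73  52  55  73  87  88  85  86  86  88 115 136
 135 133 133 135]
55 ((354.7727355957031, 133.22727966308594), 8.416180610656738) (347, 125, 16, 17)
65 ((354.7391357421875, 133.04347229003906), 8.791413307189941) (346, 125, 18, 17)
75 ((354.3232116699219, 133.0745849609375), 9.20251750946045) (346, 125, 18, 18)
side 60 (284, 170, 14, 7)
side 80 (283, 169, 15, 9)
side 100 (283, 169, 16, 10)
0.085 [[ 0.687  -0.1031  0.085 ]] [[288.7 172.1]]
0.09 [[ 0.6856 -0.1027  0.09  ]] [[289.  170.8]]
0.095 [[ 0.6842 -0.1023  0.095 ]] [[289.3 169.4]]
0.1 [[ 0.6828 -0.1018  0.1   ]] [[289.6 168.1]]
(690, -102, 140, 4.7) -> [134.2  62.2  12.4] turn 0.001
```

Emit:
arm_command(increments="1 45 21 0 0;1 90 42 0 0;1 125 58 0 0;1 133 62 0 0;1 133 62 0 0")

```text
t: 49.15
tool_pos: [0.6856, -0.1016, 0.1429]
orientation: [-3.139, -0.129, 0.001]
force: [-0.4, -0.2, 0.5]
opening: 0.0006
gripper_force: 0.0
```

Emit:
arm_command(increments="1 0 0 10 0;1 0 0 20 0;1 0 0 30 0;1 0 0 35 0;1 0 0 35 0")

```text
t: 49.65
tool_pos: [0.6838, -0.1007, 0.1074]
orientation: [-3.138, -0.13, 0.004]
force: [0.1, -0.7, -0.5]
opening: 0.0003
gripper_force: 0.0
```

```bash
python3 - <<'E'
from chk import *
plan(robot,(688,-102.5,100,4.7))
E
```

```text
(688, -102.5, 100, 4.7) -> [4.  2.1 7.4] turn 0.001
```

Emit:
arm_command(increments="1 3 2 3 0;1 3 2 6 0;1 3 2 9 0;1 3 2 12 0;1 3 2 12 0")

```text
t: 50.15
tool_pos: [0.6879, -0.1029, 0.0962]
orientation: [-3.139, -0.13, 0.002]
force: [0.4, -0.1, 0.4]
opening: 0.0004
gripper_force: 0.0
```

Emit:
arm_command(increments="1 0 0 2 0;1 0 0 4 0;1 0 0 6 0;1 0 0 6 0")

```text
t: 50.55
tool_pos: [0.6883, -0.1029, 0.0909]
orientation: [-3.139, -0.13, -0.0]
force: [0.1, -0.4, 2.1]
opening: 0.0004
gripper_force: 0.9
```

Contact (2.1 N). I'll press in small steps.

Emit:
arm_command(increments="1 0 0 1.5 0;1 0 0 3 0;1 0 0 4 0;1 0 0 4 0")

```text
t: 50.95
tool_pos: [0.6884, -0.1029, 0.0872]
orientation: [3.139, 0.13, 0.001]
force: [-1.4, 0.0, 4.4]
opening: 0.0004
gripper_force: 1.9
```

Emit:
arm_command(increments="1 0 0 1 0;1 0 0 2 0;1 0 0 2 0;1 0 0 2 0")

```text
t: 51.35
tool_pos: [0.6885, -0.1029, 0.0856]
orientation: [3.139, 0.13, 0.001]
force: [-1.7, 0.4, 6.8]
opening: 0.0003
gripper_force: 3.4
```

Emit:
arm_command(increments="1 0 0 0.7 0;1 0 0 1.4 0;1 0 0 1.4 0;1 0 0 1.4 0")

```text
t: 51.75
tool_pos: [0.6885, -0.1029, 0.0855]
orientation: [3.139, 0.13, 0.001]
force: [-5.7, 0.8, 13.5]
opening: 0.0003
gripper_force: 6.8
```

The button bottomed: the force rises with no further travel. I'll lift clear and verify by measurement.

Emit:
arm_command(increments="1 0 0 -20 0;1 0 0 -50 0;1 -40 0 -80 0;1 -90 0 -90 0;1 -140 0 -90 0")

```text
t: 52.25
tool_pos: [0.5497, -0.1148, 0.1753]
orientation: [3.138, 0.131, 0.005]
force: [0.5, -1.8, 1.6]
opening: 0.0004
gripper_force: 0.0
```

Emit:
arm_command(increments="1 -30 40 0 0;1 -60 80 0 0;1 -90 120 0 0;1 -100 170 0 0;1 -100 210 0 0")

```text
t: 52.75
tool_pos: [0.4657, -0.3342, 0.1735]
orientation: [3.139, 0.128, -0.0]
force: [-0.0, -0.3, 0.5]
opening: 0.0004
gripper_force: 0.0
```

Emit:
arm_command(increments="1 0 0 0 0;1 0 0 0 0;1 0 0 0 0;1 0 0 0 0")

```text
t: 53.15
tool_pos: [0.4677, -0.3307, 0.1735]
orientation: [-3.138, -0.132, 0.0]
force: [0.0, -0.3, 0.5]
opening: 0.0003
gripper_force: 0.0
```

```bash
python3 - <<'E'
from chk import *
im=robot.read_camera('top');T=robot.camera_model('top');cv2.imwrite('pics/t9.png',im)
old=cv2.imread('pics/t2.png');g=im.max(2).astype(int)
roi=np.zeros(g.shape,bool);roi[185:258,147:220]=1
for c in blobs((g<60)&roi,60,900): print('jar',rect(T,c,.04),cv2.boundingRect(c))
# handle/box front & bystanders compared with before
for n,(x0,y0,x1,y1) in dict(front=(270,155,392,185),flux=(404,140,428,162),tin=(440,205,456,221),spool=(197,140,226,166)).items():
    d=np.abs(im[y0:y1,x0:x1].astype(int)-old[y0:y1,x0:x1]).max(2); print(n,d.mean().round(1),(d>40).sum())
for x in(331,):print([int(v) for v in g[150:190,x]],[int(v) for v in old.max(2)[150:190,x]])
s=robot.read_state();print(s['t'],s['tool_pos'],s['force'])
E
```

```text
jar [481.4 317.8  63.4  48.9 -89.8] (168, 208, 27, 21)
front 12.8 374
flux 3.5 0
tin 53.5 213
spool 4.2 13
[135, 134, 131, 131, 134, 136, 79, 62, 83, 99, 58, 44, 49, 44, 48, 109, 131, 129, 132, 130, 133, 128, 94, 110, 124, 133, 68, 75, 132, 133, 131, 133, 132, 131, 133, 133, 132, 132, 132, 134] [135, 132, 135, 135, 139, 135, 81, 58, 84, 79, 88, 90, 51, 46, 47, 45, 56, 135, 137, 133, 132, 133, 134, 132, 109, 117, 132, 125, 67, 135, 136, 134, 136, 134, 136, 135, 135, 134, 133, 134]
53.2 [ 0.46773838 -0.33078809  0.17361581] [-0.89099156 -0.4015688   0.51924023]
```

```bash
python3 - <<'E'
from chk import *
im=cv2.imread('pics/t9.png');g=im.max(2).astype(int)
for r in range(204,232,3): print(r,g[r,162:202].tolist())
S=robot.camera_model('side');T=robot.camera_model('top')
print(proj(T,[[.4806,.3225,.04],[.4806,.298,.04],[.4806,.347,.04],[.4806,.298,.003]]).round(1))
si=robot.read_camera('side');p=proj(S,[[.4806,.3225,.04],[.4806,.3225,.003]]).round();print(p)
c=int(p[0,0]);gs=si.max(2).astype(int)
for x in(c-12,c,c+12):print(gs[int(p[0,1])-18:int(p[1,1])+22,x].tolist())
E
```

```text
204 [65, 69, 68, 68, 68, 64, 67, 67, 67, 68, 67, 69, 67, 67, 71, 68, 67, 65, 64, 67, 67, 68, 68, 70, 71, 71, 71, 67, 73, 68, 72, 68, 71, 68, 71, 71, 72, 68, 68, 70]
207 [66, 63, 65, 68, 66, 68, 69, 66, 70, 67, 68, 69, 67, 69, 69, 69, 70, 71, 69, 67, 68, 72, 69, 68, 68, 69, 69, 74, 69, 66, 68, 68, 70, 67, 72, 68, 73, 69, 70, 67]
210 [66, 69, 63, 68, 67, 69, 68, 68, 70, 69, 61, 46, 40, 42, 38, 40, 38, 41, 41, 38, 41, 37, 36, 39, 38, 43, 40, 36, 43, 57, 70, 71, 71, 72, 70, 73, 69, 69, 70, 73]
213 [65, 66, 65, 66, 70, 69, 69, 61, 44, 38, 38, 40, 36, 42, 38, 39, 37, 43, 41, 40, 42, 38, 43, 43, 36, 37, 39, 41, 40, 39, 46, 58, 70, 70, 70, 70, 71, 65, 69, 69]
216 [67, 66, 66, 67, 70, 66, 60, 39, 36, 37, 41, 44, 37, 36, 41, 40, 42, 38, 36, 42, 43, 41, 39, 44, 45, 42, 43, 45, 51, 45, 41, 43, 56, 71, 70, 72, 72, 72, 71, 70]
219 [66, 67, 69, 67, 66, 69, 57, 42, 41, 40, 39, 41, 42, 36, 41, 37, 40, 46, 42, 45, 40, 45, 42, 45, 46, 42, 35, 39, 47, 47, 43, 43, 57, 72, 71, 73, 70, 72, 73, 72]
222 [69, 67, 70, 65, 71, 71, 58, 41, 36, 40, 40, 40, 40, 45, 42, 44, 42, 42, 42, 40, 44, 43, 42, 44, 39, 34, 3
[... 585 characters left out ...]
.  218.3]
 [192.7 219.9]]
[[255. 303.]
 [256. 316.]]
[201, 124, 83, 88, 88, 87, 93, 88, 93, 90, 90, 92, 90, 92, 93, 91, 81, 65, 63, 56, 60, 59, 59, 61, 79, 89, 87, 91, 87, 84, 82, 85, 92, 82, 86, 89, 90, 89, 94, 87, 90, 88, 91, 90, 90, 86, 85, 91, 86, 87, 85, 89, 86]
[83, 93, 95, 94, 87, 89, 90, 86, 81, 62, 60, 59, 57, 60, 56, 62, 58, 62, 54, 62, 61, 57, 56, 53, 57, 58, 54, 54, 54, 51, 78, 95, 116, 115, 117, 117, 114, 113, 107, 91, 81, 86, 88, 89, 81, 87, 87, 92, 89, 89, 83, 88, 86]
[87, 94, 92, 93, 90, 87, 94, 94, 92, 90, 92, 89, 91, 86, 86, 75, 70, 65, 63, 58, 55, 58, 69, 78, 90, 95, 87, 85, 85, 87, 89, 88, 90, 85, 86, 94, 87, 87, 91, 83, 79, 90, 88, 89, 83, 84, 88, 93, 90, 87, 88, 89, 86]
```

The jar stands upright on the plate: its cap disc is where expected, with the white body below and a shadow beside it. Handing in.

```bash
python3 -c "
from plant import robot
print(robot.close_job())"
```

```text
the job is handed in; nothing more can be done
None
```

The job is handed in: the one paste tub stands upright on the plate, the three watches are glass up in the shut drawer, gripped at 7 N, and the start button was pressed to its stop (I also pressed the bench once to 59 N wrist force and the mat once by mistake, with the fingertips; peak not recorded).

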